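# Tighten the filter housing's collar with the bar and set its outlet valve

### The job

Close up the filter housing: with the steel bar set in the collar's holes, one hole after another, screw the threaded collar clockwise (seen from above) until it is fully home against its stop. Then stand the bar back in its holder, and after that turn the outlet valve's lever to half open, midway between across the pipe and along it. Leave everything else on the bench where it stands.

Things in the scene. Friction and masses are not known exactly. Their poses are not given: they have to be found in the camera images.
- housing: Fixed filter housing: 190 mm square base 12 mm thick, steel pot 120 mm across, collar on top, lid knob in the middle up to 118 mm. Place and yaw vary. Origin: underside centre, below the collar's axis; z up, -x its front, +y the side of the outlet pipe (24 mm across, 45 mm up, ends 265 mm from the axis). Angle a below: direction (-cos a, sin a) in its x, y.
- guard_window (a point): Middle of the window in the grey guard ring over the collar (a = 0, 56 mm from the axis, 110 mm up). The ring lies 104 to 110 mm above the bench, 43 to 78 mm from the axis, its posts to 88 mm. It is open only from a = -1.116 to 1.116, so the bar in a hole can sweep from a = -1.0 to 1.0, less than the turn needed: then lift it out and take another hole.
- collar (a joint): Collar's turn in rad, clockwise from above: 0 loosest, 2.6 home on its hard stop; starts at 0 to 0.3. Dark steel, 145 mm across. Stays where it is left; turning takes about 0.25 N m (5 N at a hole). A rib on its rim meets a grey tab at the guard's +y window edge when home. A clockwise turn moves holes to larger a.
- collar_axis (a point): Fixed point on the collar's vertical axis, 100 mm above the bench (the collar's top when loosest; it sinks 1.2 mm per rad). Axes as the housing's.
- collar_hole0 (a point): Mouth centre of one of the collar's eight holes; turns with it. They are open-topped sockets about 20 mm square, 22 mm deep, evenly spaced, centres 56 mm from the axis, at a = joint value + k*pi/4 (this one k = 0).
- bar: Loose steel bar, 115 mm long, about 0.24 kg: round shank 13 mm across, 45 mm long, tapered foot; above it a round handle 24 mm across, 70 mm long. Starts upright in the holder, the handle's shoulder resting on the block. Origin: lower end of the shank, on the axis; z up along the bar.
- bar_grip (a point): Point on the bar's axis, 85 mm above its lower end, 40 mm above the handle's lower end; a good height to grip.
- holder: Fixed grey block, 90 x 90 x 50 mm, with one round hole 18 mm across right through its middle; the bar stands in it with its lower end 5 mm above the bench. Origin: underside centre. Place and yaw vary.
- valve (a joint): Outlet valve lever's angle in rad about its vertical axis, clockwise from above: 0 shut (lever across the pipe, pointing to the housing's -x), pi/2 open (along the pipe, to the housing's +y). Half open is pi/4. Starts at 0 to 0.25. Stays where it is left; turning takes about 0.15 N m.
- valve_axis (a point): Fixed point on the valve's vertical axis, 180 mm from the collar's axis along the housing's +y, 88 mm above the bench.
- lever_tip (a point): End of the lever, 115 mm from the valve's axis, mid-height, 88 mm above the bench. The lever's black grip is 20 mm wide, 80 to 95 mm above the bench, from 40 to 115 mm from the axis.
- dishes: Bystander: stack of three clear dishes, 90 mm across, 45 mm high.
- tip_box: Bystander: white and orange pipette-tip box, 125 x 85 x 57 mm.
- reagent: Bystander: glass bottle with blue cap, 84 mm across, 170 mm high.
- beaker: Bystander: glass beaker, 72 mm across, 90 mm high.
- pipette: Bystander: white hand pipette lying flat, 240 mm long, 25 mm high.
Mind the look-alikes: they are no part of the job. Of the things that look like the bar, take the one that is farthest to the robot's right at the start.

How it is judged:
On the way, in this order (a step that is already met when the one before it is completed fails the run):
1. the bar is lifted out of its holder (z of bar in the frame of holder above 0.055 m), for 0.1 s.
2. the collar is screwed home with the bar standing in one of its holes (value of joint collar above 2.5 rad and horizontal distance between bar and collar_axis below 0.075 m and z of bar in the frame of collar_axis below 0 m), for 0.1 s.
3. the bar stands in its holder again (horizontal distance between bar and holder below 0.01 m and z of bar in the frame of holder below 0.01 m and angle between bar's own z axis and vertical below 0.12 rad and linear speed of bar below 0.05 m/s), for 0.2 s.
4. the valve lever is set to half open (value of joint valve between 0.645 and 0.925 rad), for 0.2 s.
At the end, for the whole second after the job is handed in: The collar is home (within 0.1 rad of its stop), the bar stands upright at rest in its holder (centred within 10 mm, lower end less than 10 mm above the bench, tilt under 0.12 rad) and the valve lever rests half open (pi/4 within 0.14 rad, 8 degrees) (all of step 4 and value of joint collar above 2.5 rad and horizontal distance between bar and holder below 0.01 m and z of bar in the frame of holder below 0.01 m and angle between bar's own z axis and vertical below 0.12 rad and linear speed of bar below 0.02 m/s and not (velocity of joint valve above 0.05 rad/s or velocity of joint valve below -0.05 rad/s)); the robot touches nothing.
It fails at once if a bystander (dishes, tip box, reagent bottle, beaker or pipette) is moved by more than 30 mm (distance of any of dishes, tip_box, reagent, beaker, pipette from where it was at the start of the episode above 0.03 m).
It also fails if it takes over 62 s, if anything falls off the work surface, if the arm or the gripper's body presses on something with over 40 N, if the wrist force passes 120 N, or if a joint passes its speed limit or range.

### The arm

A 7-joint arm with a two-finger parallel gripper is mounted at the origin on the work surface. World frame = base frame: x ahead of the robot, y to its left, z up, the work surface at z = 0. Lengths are in m, angles in rad, forces in N, time in s.
With the tool pointing down it reaches from about 0.425 to 0.925 m from the base axis. Payload 6.8 kg.
Tool frame: the origin (TCP) lies at the very end of the fingers, on their centre line; the grasp point (between the pads) lies 19 mm behind it; x points along the fingers, y is the direction in which the jaws open and shut, and the axes are right-handed (so a half turn about x gives the same grasp; the last joint's range is limited). The gripper opens to 88 mm and grips with 3 to 60 N. Pads are 20 mm wide; open, the fingers measure 115 mm over their backs; the gripper's body (75 mm by 178 mm) begins 61 mm behind the grasp point.
Start: joints at [-1.438, 0.477, 0.022, 1.555, -0.011, 1.109, -0.083], TCP at [0.161, 0.656, 0.223] pointing down, gripper open.
Joint ranges: [-2.96, 2.96], [-0.34, 2.1], [-1.41, 1.46], [0.24, 2.44], [-1.37, 4.51], [0.17, 1.92], [-2.96, 2.96]. Speed limits (rad/s): [2.39, 2.39, 3.14, 3.14, 3.14, 3.14, 3.14].

### API

Orientations are given as [roll, pitch, yaw] about the fixed x, y, z axes, in that order (R = Rz(yaw) Ry(pitch) Rx(roll)).
In Python, from bench import sense, get_image, finish_job gives the robot as it stands.
- The arm moves only by the tool arm_command, never from a script. Its argument "rows" is a list of rows, each a list of 5 numbers: the shift along the tool's x, y, z normalised to -1 to 1, where 1 is 150 mm, then the turn about the tool's x normalised to -1 to 1, where 1 is pi rad, then the closure, from -1 (fully open) to 1 (shut), so that 0 is half open. In form: [[dx, dy, dz, yaw, fingers], ...]. A call has 1 to 20 rows; each row is the pose to reach, as a shift and turn from the pose commanded when the call began, along the tool's axes at that moment, turning the shorter way round; what a row does not reach only later rows make up. A row lasts 1/12 s, in which the tool goes at most 41.7 mm and 7.16 degrees, less where a joint would pass 70% of its speed; a pose out of reach is approached as far as the arm can. A call with a number of a shift or a turn outside -1 to 1 is refused whole. A call with a gripper value outside its range is refused whole. The fingers move at their own pace and stop on an object; "squeeze" is the grip in N (left out, the last holds). Time passes only in rows, so rows that repeat a pose let the fingers close. It gives the time, the measured TCP pose, the force and the opening at its end, in the units of the state.
- sense(): the state, without advancing time (a new reading comes with each control period).
- get_image(name): name is "scene" or "top"; returns a dict with "frame" (480x640x3 uint8, blue, green, red), "z_map" (480x640 float32, m along the optical axis (not along the pixel's ray), 0 where there is no reading), "K" (3x3 intrinsics, pixels), "R" (3x3) and "t" (3): a world point X has camera coordinates R X + t. Camera axes: x right, y down, z forward; pixel columns grow to the right and rows downward; lengths in m; the calibration is good to about 2 mm. A picture is of the moment at which its call begins.
- finish_job(): hands the job in, once; it reports no verdict.
The state is a dict: "clock": time; "joints": joint angles; "dq": joint speeds; "joint_torque": joint torques, N m; "ee_pos": TCP position; "ee_rot": TCP orientation; "force": force on the tool from outside, world axes, zero at the start; "torque": the same for the moment, N m; "gripper_width": finger opening in m.
Only numpy, scipy, OpenCV 4.12 (cv2) and the standard library are available. Lean on these libraries where they do the work, as an engineer would, in place of code of your own. Each camera call takes 0.05 s, during which the arm holds its last target.

## Working session

There is one attempt and no reset: what is moved stays moved. The work goes in short steps, Python scripts to look and compute and a tool call to move; the robot and the scene stay as the last step left them, time stands still between calls to the robot, and variables do not carry over. Pictures are saved under pics/ and viewed, and the job is handed in when it is done.

Besides the shell and the picture viewer there is one more tool, called after "Emit:" as a command line: name --pt "numbers of a row" for each row, then --argument value for the rest. arm_command: Moves the arm, as the interface text tells. Its arguments: {"type":"object","properties":{"rows":{"type":"array"},"squeeze":{"type":"number"}},"required":["rows"]}

```bash
mkdir -p pics; ls
python3 - <<'E'
from bench import sense,get_image
import cv2,numpy as np
for n in("scene","top"):
    d=get_image(n); cv2.imwrite(f"pics/{n}0.png",d["frame"]); np.savez(f"{n}0.npz",**d)
    print(n,d["K"].tolist(),d["R"].round(3).tolist(),d["t"].round(3).tolist())
s=sense();print(s)
E
```

```text
pics
scene [[509.93016056706875, 0.0, 316.49852763847696], [0.0, 509.93016056706875, 238.59609496929673], [0.0, 0.0, 1.0]] [[0.675, 0.737, 0.023], [0.435, -0.372, -0.82], [-0.596, 0.564, -0.572]] [-0.387, -0.148, 1.547]
top [[441.9176588647454, 0.0, 313.0638621506606], [0.0, 441.9176588647454, 242.24307125165026], [0.0, 0.0, 1.0]] [[-0.023, -1.0, 0.002], [-0.982, 0.022, -0.186], [0.186, -0.006, -0.983]] [0.05, 0.542, 1.136]
{'clock': 0.1, 'joints': array([-1.43809102,  0.47771028,  0.02236846,  1.55629669, -0.01146563,
        1.10934547, -0.08310016]), 'dq': array([ 0.00011581, -0.00229533,  0.00089691, -0.00212032,  0.00043432,
        0.00214028, -0.00053761]), 'joint_torque': array([ 4.13782822e-03, -5.84098077e+01,  1.54004652e+00, -2.73317063e+01,
       -5.42166259e-02,  1.30703111e-02,  3.95066763e-05]), 'ee_pos': array([0.16088622, 0.65499811, 0.22180789]), 'ee_rot': array([-1.47228764,  1.5691649 , -1.71308011]), 'force': array([-0.113823  , -0.12762444,  0.75788664]), 'torque': array([-0.02642476, -0.00607758, -0.05884571]), 'gripper_width': 0.08806564253325692}
```

View pics/scene0.png

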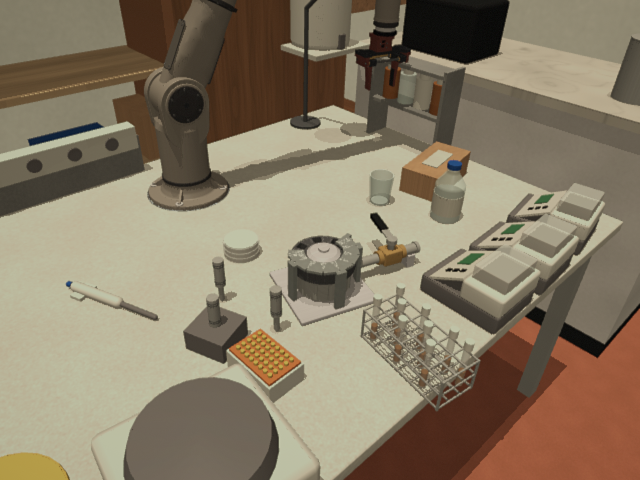

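View pics/top0.png

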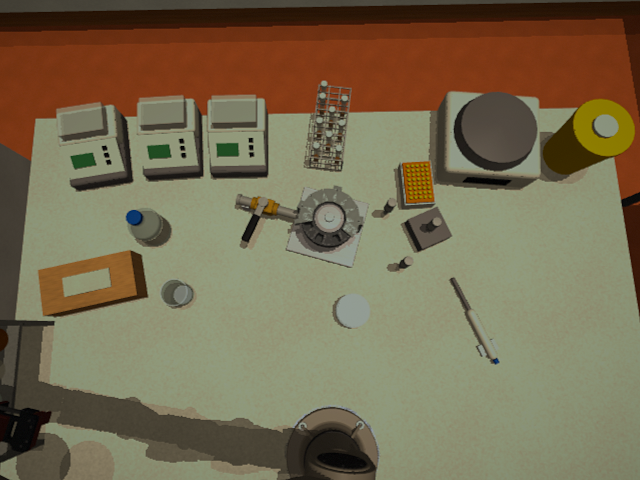

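The scene view shows the bar standing in the grey holder at (213,310), with look-alikes at (219,275) and (276,305). In the top view the bar is at (432,224), the housing at (330,218) and the lever at (250,230). I'll measure these next.

```bash
cat > h.py <<'E'
import numpy as np,cv2
from bench import sense,get_image
def load(n):
    d=np.load(n); return {k:d[k] for k in d.files}
def grab(n,f):
    d=get_image(n); np.savez(f,**d); return d
def cloud(d):
    z=d["z_map"]; v,u=np.mgrid[:480,:640]
    K=d["K"]; p=np.stack([(u-K[0,2])/K[0,0]*z,(v-K[1,2])/K[1,1]*z,z],-1)
    return (p-d["t"])@d["R"]   # R^T (p-t)
def proj(d,X):
    c=np.atleast_2d(X)@d["R"].T+d["t"]; p=c@d["K"].T; return p[:,:2]/p[:,2:]
def atz(d,u,v,z):
    K=d["K"]; r=np.array([(u-K[0,2])/K[0,0],(v-K[1,2])/K[1,1],1])@d["R"]
    o=-d["t"]@d["R"]; return o+r*(z-o[2])/r[2]
def crop(d,f,u0,v0,w,h,s):
    cv2.imwrite(f,cv2.resize(d["frame"][v0:v0+h,u0:u0+w],None,fx=s,fy=s,interpolation=cv2.INTER_CUBIC))
E
python3 - <<'E'
from h import *
a=load("top0.npz");b=load("scene0.npz")
crop(a,"pics/t1.png",225,165,160,120,5)
crop(a,"pics/t2.png",370,155,110,120,5)
crop(b,"pics/s1.png",260,200,175,130,4.5)
crop(b,"pics/s2.png",170,240,140,120,5)
# holder top: z~.05
P=cloud(a)
m=(abs(P[...,2]-.05)<.006); m[:, :395]=0; m[:,460:]=0; m[:200]=0;m[255:]=0
pts=P[m][:,:2].astype(np.float32); print(len(pts),cv2.minAreaRect(pts),pts.mean(0))
m=(P[...,2]>.105); m[:, :405]=0; m[:,460:]=0; m[:205]=0;m[255:]=0
q=P[m];print("bar",len(q),q.mean(0),q.max(0),q.min(0))
for nm,(u0,u1,v0,v1) in dict(l1=(380,398,195,220),l2=(395,415,253,275)).items():
    q=P[v0:v1,u0:u1].reshape(-1,3); q=q[q[:,2]>.06]; print(nm,len(q),q.mean(0),q[:,2].max())
E
```

```text
1057 ((0.600985050201416, -0.27001091837882996), (0.14194443821907043, 0.0914791151881218), 22.404951095581055) [ 0.5828902  -0.27547362]
bar 90 [ 0.55024768 -0.24607763  0.22736763] [0.58848725 0.04500672 1.21721067] [ 0.3219488  -0.29061266  0.10501621]
l1 121 [ 0.62872024 -0.16705465  0.10063409] 0.11856004260356334
l2 115 [ 0.47412873 -0.1952418   0.12248688] 1.2172106739199229
```

View pics/t1.png

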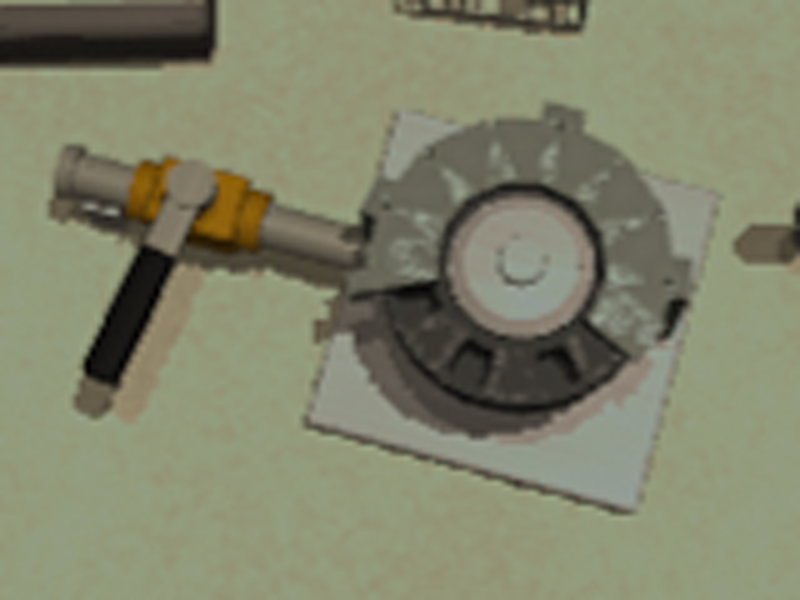

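View pics/s1.png

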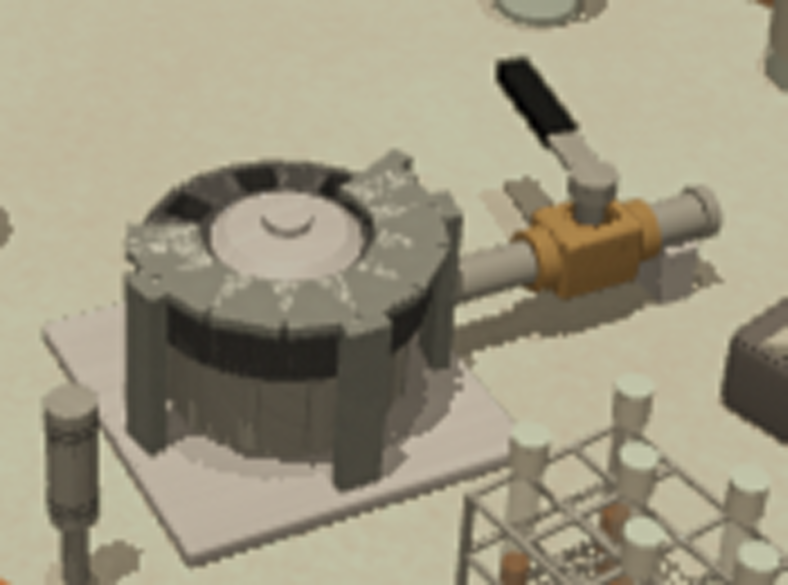

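View pics/s2.png

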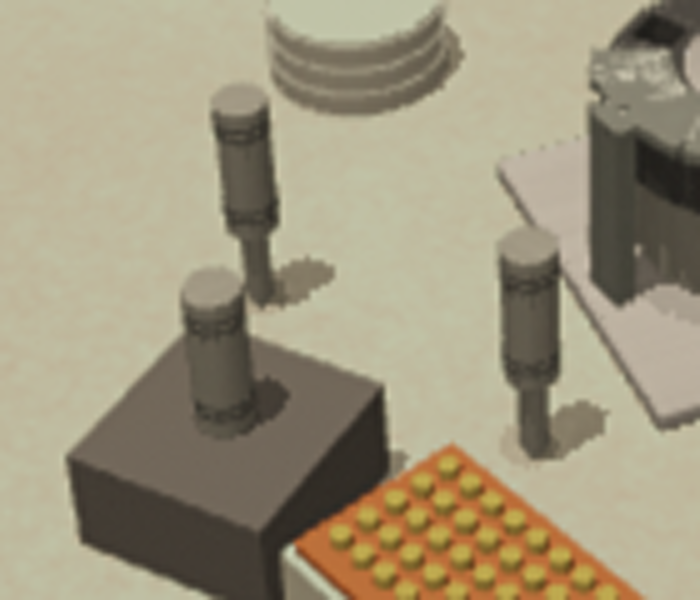

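View pics/t2.png

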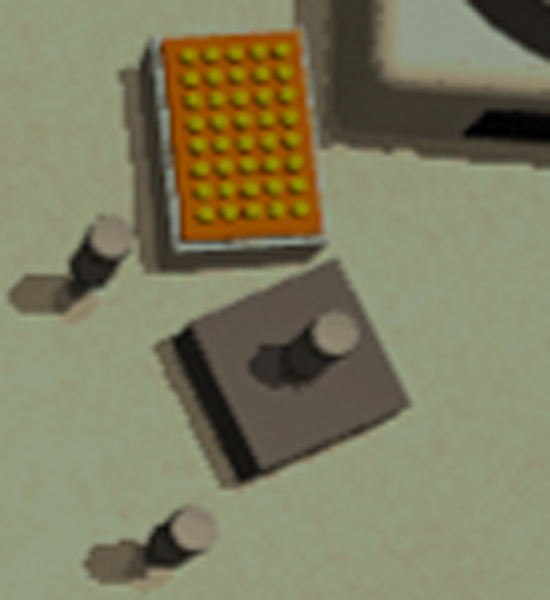

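Run:
```python
from h import *
a=load("top0.npz");b=load("scene0.npz")
T=lambda x,y,s,o:(x/s+o[0]-0.4,y/s+o[1]-0.4)
def A(pts,z,s=5,o=(225,165),d=a): 
    return np.array([atz(d,*T(x,y,s,o),z) for x,y in pts])
hc=A([(195,328),(338,262),(410,403),(258,472)],.05,5,(370,155)); print("holder corners",hc[:,:2].round(4).tolist(),"ctr",hc.mean(0))
print("sides",np.linalg.norm(np.diff(hc,axis=0),axis=1))
print("bar top",A([(335,332)],.12,5,(370,155)))
hs=A([(68,458),(212,320),(384,385),(262,530)],.05,5,(170,240),b);print("holder scene",hs.mean(0),np.linalg.norm(np.diff(hs,axis=0),axis=1))
print("bar top s",A([(213,285)],.12,5,(170,240),b))
bc=A([(305,422),(632,512),(718,190),(400,110)],.012);print("base",bc.round(4).tolist(),"ctr",bc.mean(0),np.linalg.norm(np.diff(bc,axis=0),axis=1))
e=bc[0]-bc[3];print("front dir yaw",np.degrees([np.arctan2(*(bc[0]-bc[3])[1::-1]),np.arctan2(*(bc[1]-bc[2])[1::-1]),np.arctan2(*(bc[0]-bc[1])[1::-1])-np.pi/2*-1,np.arctan2(*(bc[3]-bc[2])[1::-1])+np.pi/2]))
print("knob",A([(523,258)],.118))
print("valve hub",A([(191,188)],.09),"tip mid",A([(100,372)],.09))
print("hub scene",A([(592,180)],.095,4.5,(260,200),b),"tip",A([(513,62)],.095,4.5,(260,200),b))
print("holes",A([(468,364),(560,362),(418,298)],.1))
P=cloud(a)
q=P[165:285,225:385];
for (x,y) in [(522,250),(140,310),(110,340),(191,188),(470,150),(440,385),(520,390)]: print((x,y),q[y//5,x//5].round(4))
```

```text
holder corners [[0.5981, -0.2233], [0.6333, -0.3038], [0.5539, -0.3368], [0.518, -0.2521]] ctr [ 0.5758391  -0.27900742  0.05      ]
sides [0.08785348 0.08595735 0.09193359]
bar top [[ 0.57780858 -0.27858352  0.12      ]]
holder scene [ 0.58313838 -0.28055152  0.05      ] [0.09106461 0.08407636 0.08783089]
bar top s [[ 0.58120047 -0.28063134  0.12      ]]
base [[0.533, 0.1136, 0.012], [0.4787, -0.0654, 0.012], [0.6607, -0.1212, 0.012], [0.7118, 0.0575, 0.012]] ctr [ 0.59604473 -0.00388566  0.012     ] [0.18705841 0.19031812 0.18584581]
front dir yaw [162.58736851 162.96748898 163.1335416  164.02534663]
knob [[ 0.59710734 -0.00503043  0.118     ]]
valve hub [[0.64611981 0.16787825 0.09      ]] tip mid [[0.54812123 0.21534919 0.09      ]]
hub scene [[0.65823982 0.1555504  0.095     ]] tip [[0.55374861 0.20990298 0.095     ]]
holes [[ 0.54601112  0.02419374  0.1       ]
 [ 0.54598518 -0.02327954  0.1       ]
 [ 0.58150027  0.04923566  0.1       ]]
(522, 250) [ 0.6002 -0.0046  0.1183]
(140, 310) [0.5788 0.1931 0.0936]
(110, 340) [0.563  0.2085 0.0945]
(191, 188) [0.6454 0.1669 0.0945]
(470, 150) [0.6554 0.0195 0.1137]
(440, 385) [0.5379 0.0378 0.081 ]
(520, 390) [ 0.5308 -0.0032  0.0996]
```

```bash
cat >> h.py <<'E'
C=np.array([.598,-.0045]); YF=np.radians(163.2)
def hp(a,r=.056,z=.1,C=C): 
    w=YF-a; return np.array([C[0]+r*np.cos(w),C[1]+r*np.sin(w),z])
def sq(a,z,r=.056,h=.01):
    w=YF-a; er=np.array([np.cos(w),np.sin(w),0]); et=np.array([-er[1],er[0],0]); c=hp(a,r,z)
    return [c+h*(i*er+j*et) for i,j in((1,1),(1,-1),(-1,-1),(-1,1))]
def ov(d,f,u0,v0,w,h,s,j,z=.1,extra=()):
    im=cv2.resize(d["frame"][v0:v0+h,u0:u0+w],None,fx=s,fy=s,interpolation=cv2.INTER_CUBIC)
    im=cv2.convertScaleAbs(im,alpha=1.6)
    def pl(P,c,close=True):
        p=(proj(d,np.array(P))-[u0,v0]+.5)*s
        cv2.polylines(im,[np.round(p*8).astype(np.int32)],close,c,1,cv2.LINE_AA,3)
    for k in(-1,0,1,-2):
        pl(sq(j+k*np.pi/4,z-j*.0012),(0,255,0)); pl(sq(j+k*np.pi/4,z-.022),(0,0,255))
    for r,zz in((.043,.11),(.078,.11)):
        pl([hp(t,r,zz) for t in np.linspace(1.116,2*np.pi-1.116,60)],(255,255,0),False)
    pl([hp(t,.0725,.1) for t in np.linspace(-1.1,1.1,40)],(255,0,255),False)
    R=np.array([[np.cos(YF+np.pi),-np.sin(YF+np.pi)],[np.sin(YF+np.pi),np.cos(YF+np.pi)]])
    pl([np.append(C+R@np.array(q),.012) for q in((.095,.095),(.095,-.095),(-.095,-.095),(-.095,.095))],(0,255,255))
    pl([np.append(C+R@np.array((.01*np.cos(t),.18+.01*np.sin(t))),.095) for t in np.linspace(0,6.28,20)],(0,255,255))
    cv2.imwrite(f,im)
E
python3 - <<'E'
from h import *
ov(load("top0.npz"),"pics/o1.png",280,175,100,100,6,.18)
ov(load("scene0.npz"),"pics/o2.png",265,225,110,100,6,.18)
E
```

```text
(no output)
```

View pics/o1.png

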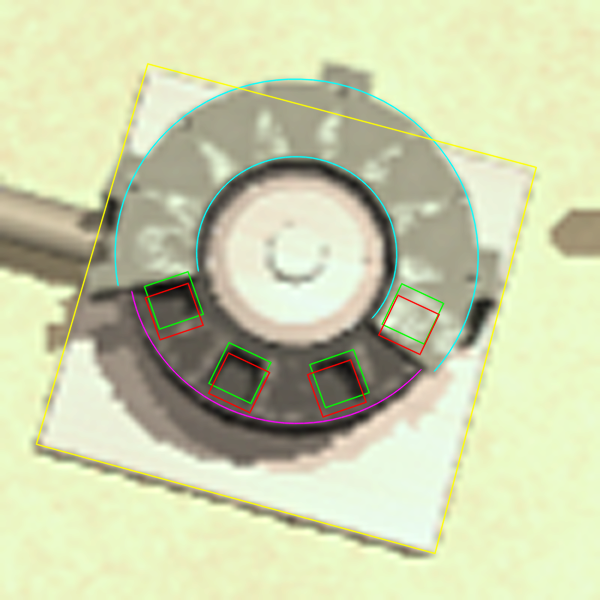

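View pics/o2.png

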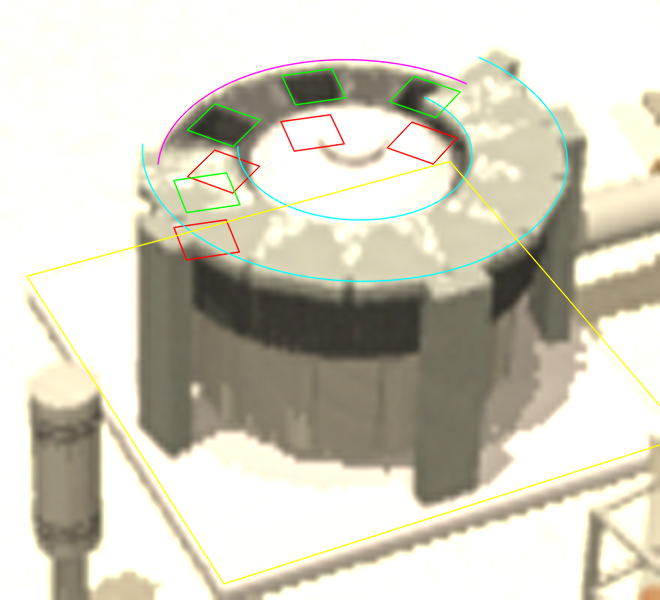

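```bash
cat >> h.py <<'E'
from scipy.spatial.transform import Rotation as Ro
def R0(rpy): return Ro.from_euler('xyz',rpy).as_matrix()
E
python3 - <<'E'
from h import *
s=sense();R=R0(s["ee_rot"]);print(R.round(3))
a=load("top0.npz");P=cloud(a)
for n,(u,v) in dict(reag=(145,225),cap=(135,217),beak=(177,292),dish=(352,310),tip=(417,185)).items(): print(n,P[v,u].round(3))
print([hp(x,.056).round(4).tolist() for x in (-.605,.18,.95)])
E
```

```text
[[-0.     0.238  0.971]
 [-0.002  0.971 -0.238]
 [-1.    -0.002  0.   ]]
reag [0.581 0.459 0.134]
cap [0.593 0.47  0.171]
beak [0.322 0.045 1.217]
dish [ 0.361 -0.061  0.04 ]
tip [ 0.697 -0.253  0.05 ]
[[0.5447, -0.0217, 0.1], [0.5482, 0.021, 0.1], [0.58, 0.0485, 0.1]]
```

Emit:
arm_command --pt "0 -0.3 1 0 -1" --pt "0 -0.3 1 0 -1" --pt "0 -0.3 1 0 -1" --pt "0 -0.3 1 0 -1" --pt "0 -0.3 1 0 -1" --squeeze 60

```text
clock: 0.52
ee_pos: [0.3049, 0.5704, 0.2225]
ee_rot: [-0.398, 1.565, -0.651]
force: [0.7, -1.0, 0.6]
gripper_width: 0.0881
```

Emit:
arm_command --pt "0 -0.35 0.5 0 -1" --pt "0 -0.7 1 0 -1" --pt "0 -0.7 1 0 -1" --pt "0 -0.7 1 0 -1" --pt "0 -0.7 1 0 -1" --pt "0 -0.7 1 0 -1"

```text
clock: 1.02
ee_pos: [0.4208, 0.4332, 0.2226]
ee_rot: [-0.767, 1.568, -1.016]
force: [-0.8, 0.6, 0.8]
gripper_width: 0.0878
```

```bash
python3 -c "
from h import *
s=sense();R=R0(s['ee_rot']);print(R.round(3),s['ee_pos'],s['joints'].round(3),s['ee_pos']@R)"
```

```text
[[ 0.001  0.247  0.969]
 [-0.002  0.969 -0.247]
 [-1.    -0.002  0.002]] [0.42077155 0.4331611  0.22256248] [-0.992  0.361  0.113  1.738 -0.043  1.046  0.456] [-0.22297555  0.52319703  0.30126079]
```

Tracking well. I'll continue along the arc.

Emit:
arm_command --pt "0 -0.83 1 0 -1" --pt "0 -0.83 1 0 -1" --pt "0 -0.83 1 0 -1" --pt "0 -0.83 1 0 -1" --pt "0 -0.83 1 0 -1"

```text
clock: 1.43
ee_pos: [0.534, 0.279, 0.2225]
ee_rot: [-0.98, 1.57, -1.222]
force: [0.5, -0.2, -0.1]
gripper_width: 0.0878
```

Emit:
arm_command --pt "0 -1 0.8 0 -1" --pt "0 -1 0.8 0 -1" --pt "0 -1 0.8 0 -1" --pt "0 -1 0.8 0 -1" --pt "0 -1 0.8 0 -1"

```text
clock: 1.85
ee_pos: [0.6144, 0.1037, 0.2225]
ee_rot: [-1.133, 1.569, -1.376]
force: [-0.1, 0.2, -1.0]
gripper_width: 0.0879
```

Emit:
arm_command --pt "0 -1 0.4 0 -1" --pt "0 -1 0.4 0 -1" --pt "0 -1 0.4 0 -1" --pt "0 -1 0.4 0 -1" --pt "0 -1 0.4 0 -1"

```text
clock: 2.27
ee_pos: [0.6357, -0.0616, 0.2227]
ee_rot: [-1.272, 1.566, -1.523]
force: [-1.1, -1.7, -0.3]
gripper_width: 0.0874
```

Emit:
arm_command --pt "0 -1 0 0 -1" --pt "0 -1 0 0 -1" --pt "0 -1 0 0 -1" --pt "0 -1 0 0 -1" --pt "0 -1 0 0 -1"

```text
clock: 2.68
ee_pos: [0.5978, -0.2046, 0.2227]
ee_rot: [-1.642, 1.568, -1.892]
force: [0.5, -0.3, -0.7]
gripper_width: 0.0877
```

```bash
python3 -c "
from h import *
s=sense();R=R0(s['ee_rot']);print(R.round(4),s['ee_pos'],s['joints'].round(3));print((np.array([.5795,-.280,.071])-s['ee_pos'])@R/.15)"
```

```text
[[-1.000e-03  2.465e-01  9.691e-01]
 [-3.100e-03  9.691e-01 -2.465e-01]
 [-1.000e+00 -3.300e-03 -2.000e-04]] [ 0.5977602  -0.20460851  0.22268295] [-0.015  0.417  0.33   1.682 -0.147  1.067  1.681]
[ 1.01290473 -0.51379708  0.00615473]
```

Emit:
arm_command --pt "0.2 -0.51 0 0 -1" --pt "0.4 -0.51 0 0 -1" --pt "0.5 -0.51 0 0 -1" --pt "0.5 -0.51 0 0 -1" --pt "0.5 -0.51 0 0 -1"

```text
clock: 3.1
ee_pos: [0.5815, -0.2705, 0.1462]
ee_rot: [2.792, 1.567, 2.552]
force: [-0.2, 0.5, 0.7]
gripper_width: 0.088
```

```bash
python3 -c "
from h import *
d=grab('scene','s2.npz');crop(d,'pics/s3.png',150,200,150,150,5)
d=grab('top','t2.npz');crop(d,'pics/t3.png',370,155,120,120,5)
s=sense();print(s['ee_pos'],s['force'])"
```

```text
[ 0.58382469 -0.27022431  0.14886286] [-0.89836522 -0.23975644  0.44423338]
```

View pics/s3.png

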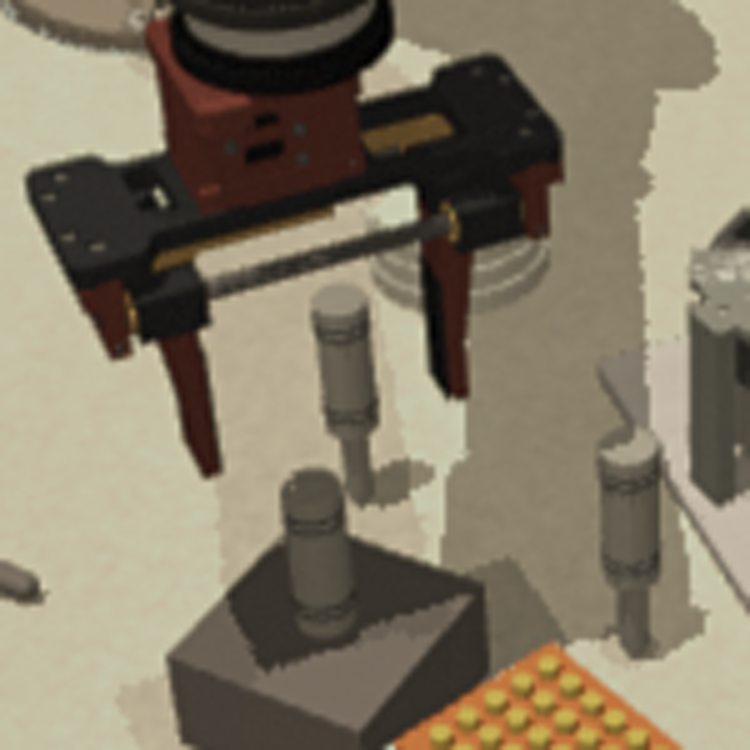

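View pics/t3.png

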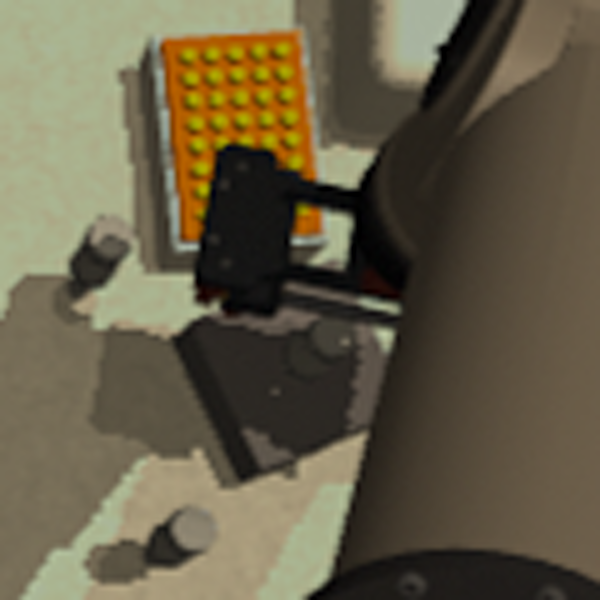

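```bash
python3 -c "
from h import *
d=load('s2.npz');s=sense();R=R0(s['ee_rot']);p=s['ee_pos']
for k in(-.05,-.044,0,.044,.05):print(k,((proj(d,p+R[:,1]*k)-[150,200]+.5)*5).round(1))
for X in([.578,-.2785,.12],[.5812,-.2806,.12]):print(((proj(d,X)-[150,200]+.5)*5).round(1))
"
```

```text
-0.05 [[204.2 459.3]]
-0.044 [[220.1 454.4]]
0 [[333.7 419.2]]
0.044 [[443.2 385.2]]
0.05 [[457.8 380.7]]
[[313.6 478.9]]
[[313.6 485.5]]
```

```bash
python3 -c "
from h import *
s=sense();R=R0(s['ee_rot']);print((np.array([.5795,-.280,.071])-s['ee_pos'])@R/.15,s['ee_pos'])
d=load('s2.npz');p=s['ee_pos']
for k in(-.05,.05):
  for l in (-.01,.01):print(k,l,((proj(d,p+R[:,1]*k+R[:,2]*l)-[150,200]+.5)*5).round(1))"
```

```text
[ 0.51897668 -0.07076778 -0.01355085] [ 0.58382469 -0.27022431  0.14886286]
-0.05 -0.01 [[196.  443.6]]
-0.05 0.01 [[212.6 475.2]]
0.05 -0.01 [[448.1 366.2]]
0.05 0.01 [[467.7 395.4]]
```

Emit:
arm_command --pt "0.2 -0.07 -0.01 0 -1" --pt "0.4 -0.07 -0.01 0 -1" --pt "0.52 -0.07 -0.01 0 -1" --pt "0.52 -0.07 -0.01 0 -1" --pt "0.52 -0.07 -0.01 0 0.2" --pt "0.52 -0.07 -0.01 0 1" --pt "0.52 -0.07 -0.01 0 1" --pt "0.52 -0.07 -0.01 0 1" --pt "0.52 -0.07 -0.01 0 1" --pt "0.52 -0.07 -0.01 0 1" --pt "0.52 -0.07 -0.01 0 1" --pt "0.52 -0.07 -0.01 0 1" --squeeze 60

```text
clock: 4.2
ee_pos: [0.5778, -0.2825, 0.0698]
ee_rot: [0.493, 1.571, 0.252]
force: [0.0, -0.0, -0.2]
gripper_width: 0.0375
```

```bash
python3 -c "
from h import *
d=grab('scene','s3.npz');crop(d,'pics/s4.png',150,200,150,150,5)
s=sense();print(s)"
```

```text
{'clock': 4.25, 'joints': array([ 0.15050664,  0.61026573,  0.28827667,  1.76924881, -0.23025512,
        0.79515649,  1.88147922]), 'dq': array([ 2.38728828e-04,  2.19533406e-03, -2.21467193e-05,  1.85624218e-03,
       -6.32311120e-04, -8.72648680e-05,  2.21802143e-04]), 'joint_torque': array([-2.05327745e-02, -5.81906176e+01,  6.38313353e+00, -2.11619461e+01,
        3.52372031e-02,  6.65650936e-02, -6.97051564e-04]), 'ee_pos': array([ 0.57776844, -0.28244416,  0.06966772]), 'ee_rot': array([2.69402407, 1.57073176, 2.45312143]), 'force': array([ 0.42468629,  0.21026602, -0.14357736]), 'torque': array([ 0.01638588, -0.00434394, -0.03179653]), 'gripper_width': 0.03410932728368954}
```

View pics/s4.png

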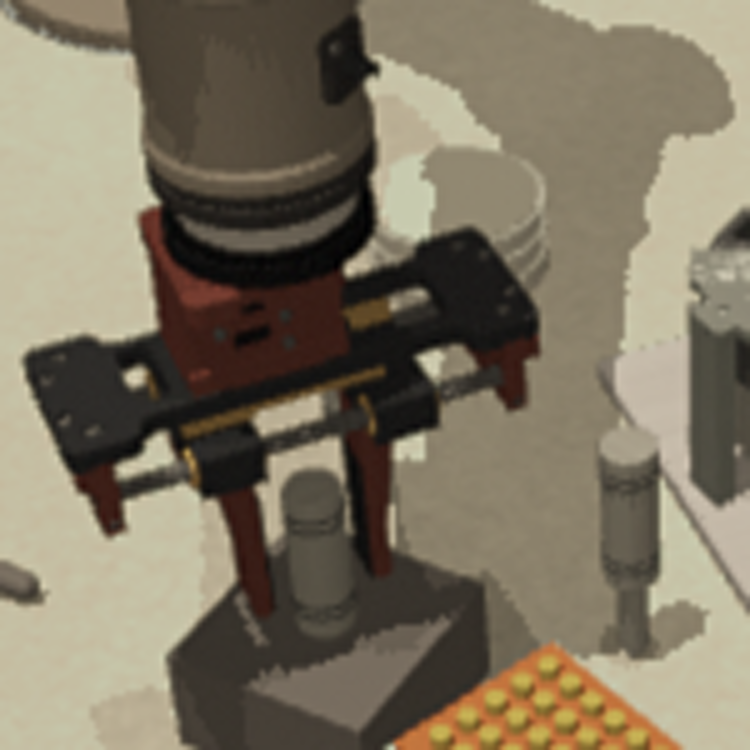

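Emit:
arm_command --pt "0 0.01 0.01 0 1" --pt "0 0.01 0.01 0 1" --pt "0 0.01 0.01 0 1" --pt "0 0.01 0.01 0 1" --pt "0 0.01 0.01 0 1" --pt "0 0.01 0.01 0 1" --pt "0 0.01 0.01 0 1"

```text
clock: 4.83
ee_pos: [0.5798, -0.2811, 0.0696]
ee_rot: [0.906, 1.571, 0.665]
force: [1.2, 0.4, 0.4]
gripper_width: 0.0234
```

Emit:
arm_command --pt "-0.1 0 0 0 1" --pt "-0.3 0 0 0 1" --pt "-0.55 0 0 0 1" --pt "-0.8 0 0 0 1" --pt "-1 0 0 0 1" --pt "-1 0 0 0 1" --pt "-1 0 0 0 1"

```text
clock: 5.42
ee_pos: [0.5799, -0.2819, 0.2209]
ee_rot: [-0.129, 1.568, -0.37]
force: [-0.6, 0.9, -2.9]
gripper_width: 0.0236
```

```bash
python3 -c "
from h import *
d=grab('scene','s4.npz');crop(d,'pics/s5.png',150,150,150,150,5)
s=sense();print(s['ee_pos'],s['ee_rot'],s['joints'],s['force'],s['gripper_width'])
p=s['ee_pos'];R=R0(s['ee_rot'])
for q in (.066,.021,-.049):print(((proj(d,p+R[:,0]*q)-[150,150]+.5)*5).round(1))"
```

```text
[ 0.57879012 -0.28115631  0.2188116 ] [2.98636962 1.56949059 2.74534946] [ 0.10433219  0.44292615  0.34473947  1.65705191 -0.16568182  1.0717774
  1.82786657] [-0.38213392  0.31794822 -4.79730657] 0.02361302631897852
[[300.5 666.7]]
[[288.6 571.7]]
[[268.8 413.1]]
```

View pics/s5.png

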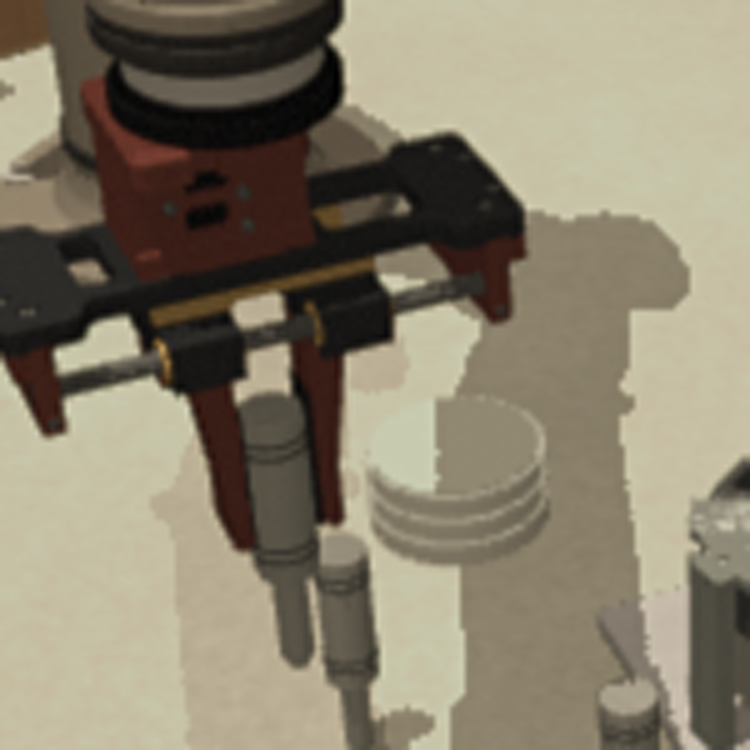

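Emit:
arm_command --pt "0 0.27 -0.1 -0.04 1" --pt "0 0.54 -0.2 -0.08 1" --pt "0 0.81 -0.3 -0.12 1" --pt "0 1 -0.4 -0.16 1" --pt "0 1 -0.4 -0.18 1" --pt "0 1 -0.4 -0.18 1"

```text
clock: 5.97
ee_pos: [0.5553, -0.118, 0.2171]
ee_rot: [2.514, 1.566, 2.846]
force: [0.2, -0.6, -2.6]
gripper_width: 0.0238
```

```bash
cat >> h.py <<'E'
def st(target=None):
    s=sense();R=R0(s['ee_rot']);print('clk',s['clock'],'pos',s['ee_pos'].round(4),'jawaz',np.degrees(np.arctan2(R[1,1],R[0,1])).round(2),'F',s['force'].round(1),'w',s['gripper_width'].round(4),'j7',s['joints'][6].round(2),'tilt',np.round(R[:2,0],4))
    if target is not None: print('shift',((np.array(target)-s['ee_pos'])@R/.15).round(3))
    return s,R
E
python3 -c "
from h import *
t=hp(-.605,z=.21);print(t);st(t)"
```

```text
[ 0.54469989 -0.02167843  0.21      ]Traceback (most recent call last):
  File "<string>", line 3, in <module>
    t=hp(-.605,z=.21);print(t);st(t)
                               ~~^^^
  File "h.py", line 42, in st
    s=sense();R=R0(s['ee_rot']);print('clk',s['clock'],'pos',s['ee_pos'].round(4),'jawaz',np.degrees(np.arctan2(R[1,1],R[0,1])).round(2),'F',s['force'].round(1),'w',s['gripper_width'].round(4),'j7',s['joints'][6].round(2),'tilt',np.round(R[:2,0],4))
                                                                                                                                                                     ^^^^^^^^^^^^^^^^^^^^^^^^
AttributeError: 'float' object has no attribute 'round'
```

```bash
sed -i "s/s\['gripper_width'\].round(4)/round(s['gripper_width'],4)/" h.py
python3 -c "
from h import *
t=hp(-.605,z=.21);st(t)"
```

```text
clk 5.9667 pos [ 0.5553 -0.118   0.2171] jawaz 109.04 F [ 0.2 -0.6 -2.6] w 0.0238 j7 2.07 tilt [-0.0049  0.0015]
shift [0.048 0.63  0.143]
```

Emit:
arm_command --pt "0 0.3 0.07 0 1" --pt "0 0.5 0.12 0 1" --pt "0.05 0.63 0.14 0 1" --pt "0.05 0.63 0.14 0 1" --pt "0.05 0.63 0.14 0 1"

```text
clock: 6.38
ee_pos: [0.5456, -0.0253, 0.2102]
ee_rot: [3.027, 1.567, -2.932]
force: [0.1, -0.4, -2.2]
gripper_width: 0.0231
```

```bash
python3 -c "
from h import *
s,R=st(hp(-.605,z=.148))
p=s['ee_pos']
d=grab('scene','s5.npz');ov(d,'pics/o3.png',250,190,120,110,6,.18)
print(((proj(d,np.array([p+R[:,0]*.066,hp(-.605,z=.1)]))-[250,190]+.5)*6).round(1))
d=grab('top','t5.npz');ov(d,'pics/o4.png',280,175,100,100,6,.18)"
```

```text
clk 6.3833 pos [ 0.5456 -0.0253  0.2102] jawaz 108.55 F [ 0.1 -0.4 -2.2] w 0.0231 j7 1.87 tilt [-0.0039 -0.0008]
shift [0.414 0.024 0.003]
[[308.1 241. ]
 [313.6 334. ]]
```

View pics/o3.png

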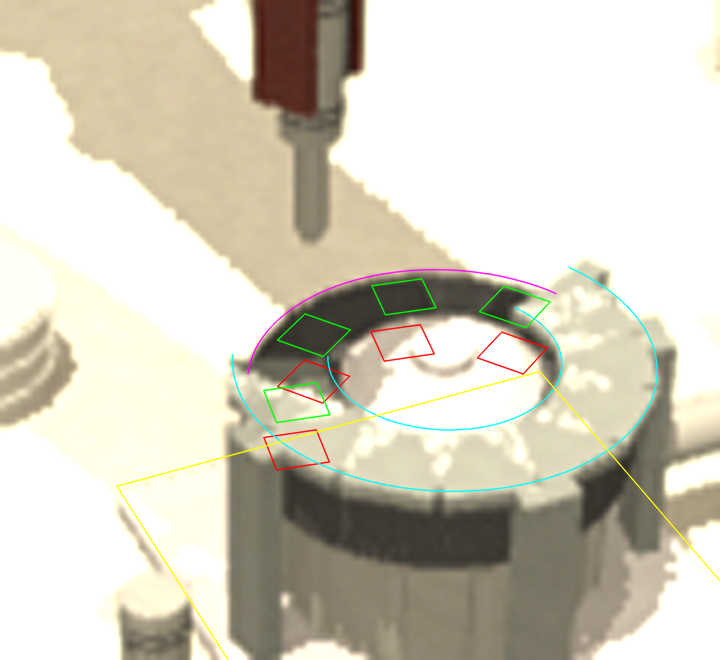

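View pics/o4.png

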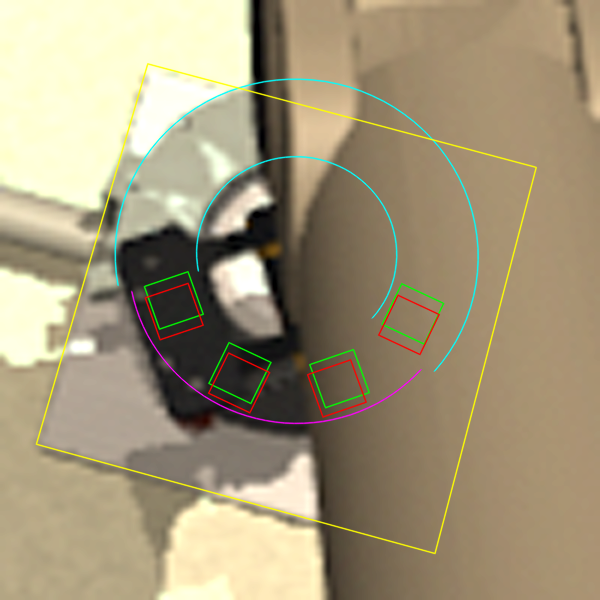

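Emit:
arm_command --pt "0 0.02 0.01 0 1" --pt "0.1 0.02 0.01 0 1" --pt "0.2 0.02 0.01 0 1" --pt "0.23 0.02 0.01 0 1" --pt "0.25 0.02 0.01 0 1" --pt "0.27 0.02 0.01 0 1" --pt "0.27 0.02 0.01 0 1"

```text
clock: 7.07
ee_pos: [0.5475, -0.0222, 0.1717]
ee_rot: [-1.233, 1.571, -0.91]
force: [0.6, -0.3, -3.4]
gripper_width: 0.0234
```

```bash
python3 -c "
from h import *
s,R=st(hp(-.605,z=.148))
d=grab('scene','s6.npz');crop(d,'pics/s6.png',280,215,80,60,10)"
```

```text
clk 7.0667 pos [ 0.5475 -0.0222  0.1717] jawaz 108.55 F [ 0.6 -0.3 -3.4] w 0.0234 j7 1.87 tilt [ 0.0001 -0.0001]
shift [ 0.158  0.009 -0.017]
```

View pics/s6.png

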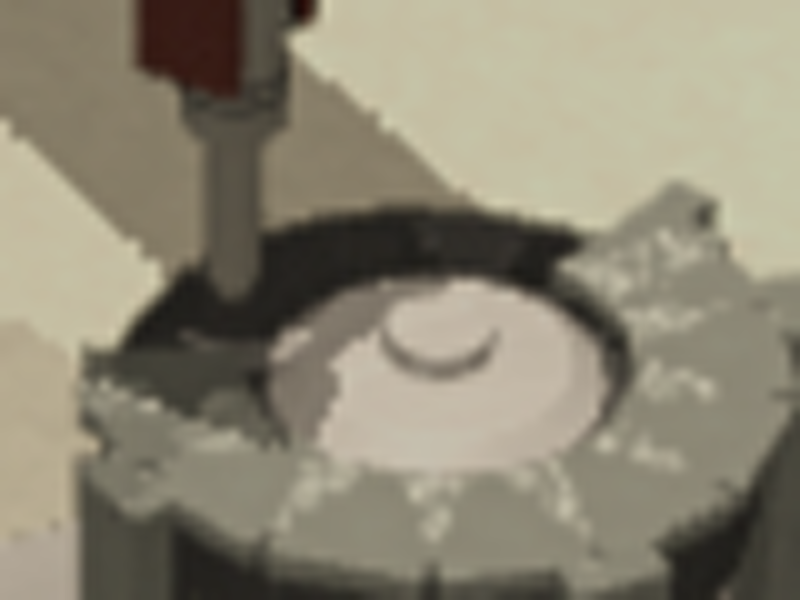

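Emit:
arm_command --pt "0.02 0.01 -0.01 0 1" --pt "0.05 0.01 -0.01 0 1" --pt "0.08 0.01 -0.01 0 1"

```text
clock: 7.37
ee_pos: [0.5455, -0.0207, 0.1596]
ee_rot: [-0.072, 1.57, 0.253]
force: [0.7, 0.0, -2.6]
gripper_width: 0.0233
```

Emit:
arm_command --pt "0.03 0 0 0 1" --pt "0.06 0 0 0 1" --pt "0.08 0 0 0 1" --pt "0.08 0 0 0 1"

```text
clock: 7.7
ee_pos: [0.5449, -0.0208, 0.1467]
ee_rot: [2.893, 1.569, -3.066]
force: [-0.0, 0.1, -2.7]
gripper_width: 0.0234
```

```bash
python3 -c "
from h import *
s,R=st(hp(-.605,z=.148))
r=s['ee_pos'][:2]-C;print('a',YF-np.arctan2(r[1],r[0]),np.hypot(*r))
d=grab('scene','s7.npz');crop(d,'pics/s7.png',280,215,80,60,10)
j0=-.605
# rows for sweep: world positions for a, expressed as shift/turn from now
s0=s['ee_pos']
for a in np.arange(-.605,1.06,.1):
    t=hp(a,z=s0[2]);sh=(t-s0)@R/.15; print(round(a,3),sh.round(3),'turn',round((a+.605)/np.pi,3))
"
```

```text
clk 7.7 pos [ 0.5449 -0.0208  0.1467] jawaz 108.6 F [-0.   0.1 -2.7] w 0.0234 j7 1.88 tilt [-0.0015 -0.0001]
shift [-0.008 -0.005 -0.003]
a 5.69181447547604 0.05554965224121822
-0.605 [ 0.    -0.005 -0.003] turn 0.0
-0.505 [ 0.     0.032 -0.001] turn 0.032
-0.405 [0.    0.069 0.005] turn 0.064
-0.305 [0.    0.105 0.015] turn 0.095
-0.205 [0.    0.14  0.028] turn 0.127
-0.105 [-0.     0.173  0.045] turn 0.159
-0.005 [-0.     0.205  0.065] turn 0.191
0.095 [-0.     0.234  0.088] turn 0.223
0.195 [-0.     0.261  0.114] turn 0.255
0.295 [-0.     0.286  0.142] turn 0.286
0.395 [-0.     0.307  0.173] turn 0.318
0.495 [-0.     0.325  0.205] turn 0.35
0.595 [-0.     0.34   0.239] turn 0.382
0.695 [-0.     0.351  0.275] turn 0.414
0.795 [-0.     0.359  0.312] turn 0.446
0.895 [-0.     0.363  0.349] turn 0.477
0.995 [-0.     0.363  0.386] turn 0.509
```

View pics/s7.png

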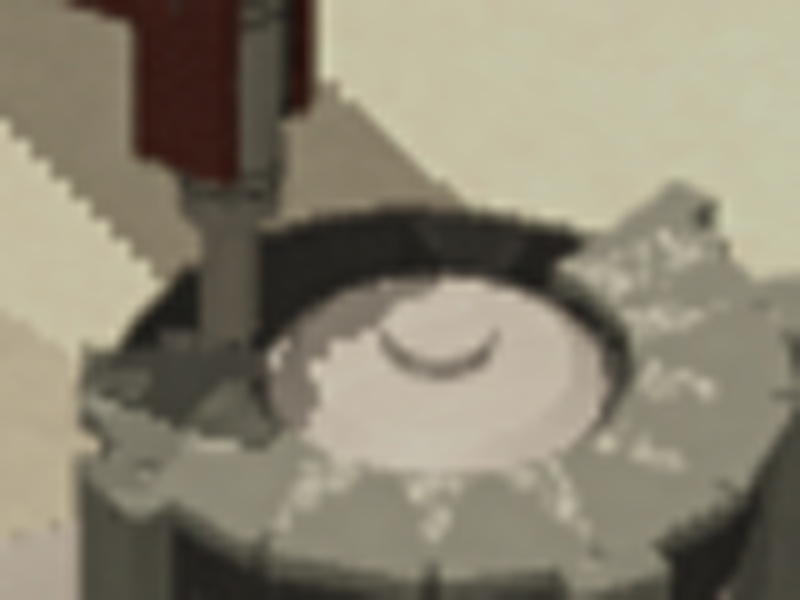

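Emit:
arm_command --pt "0 0.03 0 0.03 1" --pt "0 0.069 0.005 0.064 1" --pt "0 0.105 0.015 0.095 1" --pt "0 0.14 0.028 0.127 1" --pt "0 0.173 0.045 0.159 1"

```text
clock: 8.17
ee_pos: [0.5435, 0.0036, 0.1476]
ee_rot: [-1.327, 1.568, -1.509]
force: [1.1, -5.1, -5.7]
gripper_width: 0.0234
```

```bash
cat >> h.py <<'E'
def arc(as_,zc=None):
    s,R=st(); p=s['ee_pos']; r=p[:2]-C; a0=(YF-np.arctan2(r[1],r[0])+np.pi)%(2*np.pi)-np.pi
    jaw=np.arctan2(R[1,1],R[0,1]); print('a now',a0.round(3),'r',np.hypot(*r).round(4))
    for a in as_:
        t=hp(a,z=p[2] if zc is None else zc); print(round(a,3),((t-p)@R/.15).round(3).tolist(),'turn',round((jaw-(YF-np.pi/2-a))/np.pi,3))
E
python3 -c "
from h import *
arc(np.arange(-.1,1.06,.1))
d=grab('scene','s8.npz');crop(d,'pics/s8.png',280,215,80,60,10)
"
```

```text
clk 8.1667 pos [0.5435 0.0036 0.1476] jawaz 79.6 F [ 1.1 -5.1 -5.7] w 0.0234 j7 1.37 tilt [ 0.0002 -0.0028]
a now -0.146 r 0.055
-0.1 [-0.0, 0.017, -0.007] turn 0.004
0.0 [-0.0, 0.054, -0.004] turn 0.036
0.1 [-0.0, 0.091, 0.002] turn 0.067
0.2 [-0.0, 0.127, 0.011] turn 0.099
0.3 [-0.0, 0.162, 0.025] turn 0.131
0.4 [-0.001, 0.196, 0.041] turn 0.163
0.5 [-0.001, 0.227, 0.061] turn 0.195
0.6 [-0.001, 0.257, 0.084] turn 0.227
0.7 [-0.001, 0.284, 0.11] turn 0.258
0.8 [-0.001, 0.308, 0.138] turn 0.29
0.9 [-0.001, 0.329, 0.169] turn 0.322
1.0 [-0.001, 0.347, 0.201] turn 0.354
```

View pics/s8.png

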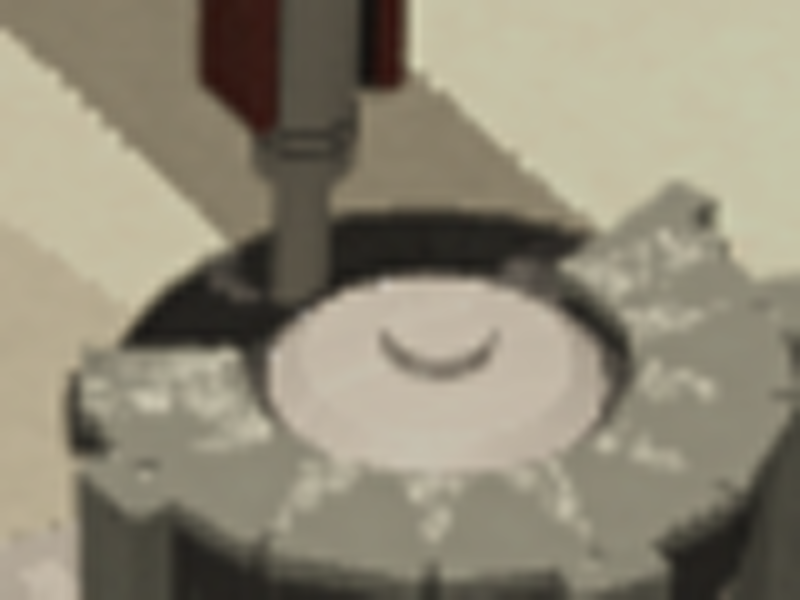

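Emit:
arm_command --pt "0 0.054 -0.004 0.036 1" --pt "0 0.091 0.002 0.067 1" --pt "0 0.127 0.011 0.099 1" --pt "0 0.162 0.025 0.131 1" --pt "0 0.196 0.041 0.163 1" --pt "0 0.227 0.061 0.195 1" --pt "0 0.257 0.084 0.227 1" --pt "0 0.284 0.11 0.258 1"

```text
clock: 8.88
ee_pos: [0.5661, 0.0427, 0.1473]
ee_rot: [-1.404, 1.567, -2.394]
force: [-2.1, -6.1, -3.4]
gripper_width: 0.0234
```

```bash
python3 -c "
from h import *
arc([.7,.75,.8,.85,.9,.95,1.0])
d=grab('scene','s9.npz');crop(d,'pics/s9.png',280,215,80,60,10)
"
```

```text
clk 8.8833 pos [0.5661 0.0427 0.1473] jawaz 33.29 F [-2.1 -6.1 -3.4] w 0.0234 j7 0.58 tilt [-0.0028 -0.0026]
a now 0.683 r 0.057
0.7 [-0.0, 0.006, 0.007] turn 0.001
0.75 [-0.0, 0.025, 0.007] turn 0.017
0.8 [-0.0, 0.044, 0.009] turn 0.033
0.85 [-0.0, 0.062, 0.011] turn 0.049
0.9 [-0.0, 0.081, 0.015] turn 0.065
0.95 [-0.0, 0.099, 0.019] turn 0.081
1.0 [-0.0, 0.117, 0.024] turn 0.097
```

View pics/s9.png

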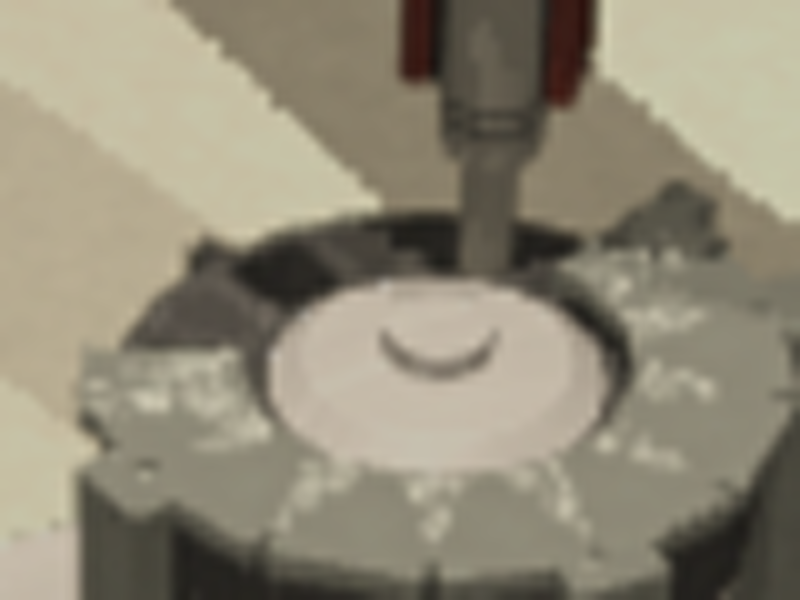

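Emit:
arm_command --pt "0 0.044 0.009 0.033 1" --pt "0 0.081 0.015 0.065 1" --pt "0 0.099 0.019 0.081 1" --pt "0 0.099 0.019 0.081 1"

```text
clock: 9.27
ee_pos: [0.5801, 0.0506, 0.147]
ee_rot: [-1.638, 1.568, -2.876]
force: [-2.2, -2.2, -3.7]
gripper_width: 0.0233
```

```bash
python3 -c "
from h import *
arc([.85,.9,.95])
d=grab('scene','s10.npz');crop(d,'pics/s10.png',280,215,80,60,10)
"
```

```text
clk 9.2667 pos [0.5801 0.0506 0.147 ] jawaz 19.05 F [-2.2 -2.2 -3.7] w 0.0233 j7 0.36 tilt [-0.0029 -0.0008]
a now 0.963 r 0.0579
0.85 [0.0, -0.042, 0.015] turn -0.03
0.9 [0.0, -0.024, 0.013] turn -0.014
0.95 [0.0, -0.005, 0.013] turn 0.002
```

View pics/s10.png

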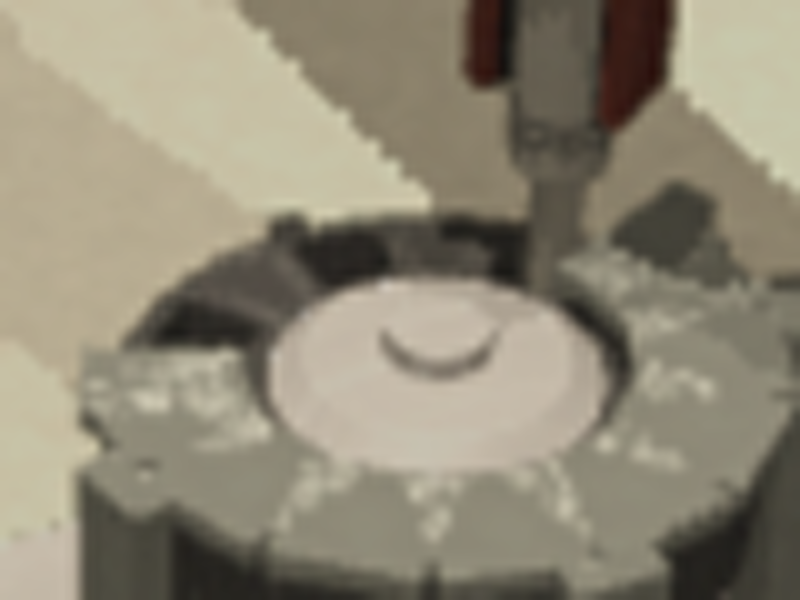

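Emit:
arm_command --pt "0 -0.02 0.01 0 1" --pt "-0.1 -0.02 0.01 0 1" --pt "-0.25 -0.02 0.01 0 1" --pt "-0.36 -0.02 0.01 0 1" --pt "-0.36 -0.02 0.01 0 1"

```text
clock: 9.73
ee_pos: [0.5817, 0.0487, 0.2057]
ee_rot: [1.539, 1.562, 0.301]
force: [0.3, -0.3, -3.2]
gripper_width: 0.0235
```

```bash
python3 -c "
from h import *
arc([.2,-.3,-.68])
d=grab('scene','s11.npz');ov(d,'pics/s11.png',280,215,80,60,10,1.68-np.pi/2,.098)
"
```

```text
clk 9.7333 pos [0.5817 0.0487 0.2057] jawaz 19.09 F [ 0.3 -0.3 -3.2] w 0.0235 j7 0.33 tilt [0.0081 0.0025]
a now 0.981 r 0.0557
0.2 [-0.002, -0.266, 0.096] turn -0.237
-0.3 [-0.003, -0.367, 0.251] turn -0.396
-0.68 [-0.003, -0.386, 0.391] turn -0.517
```

View pics/s11.png

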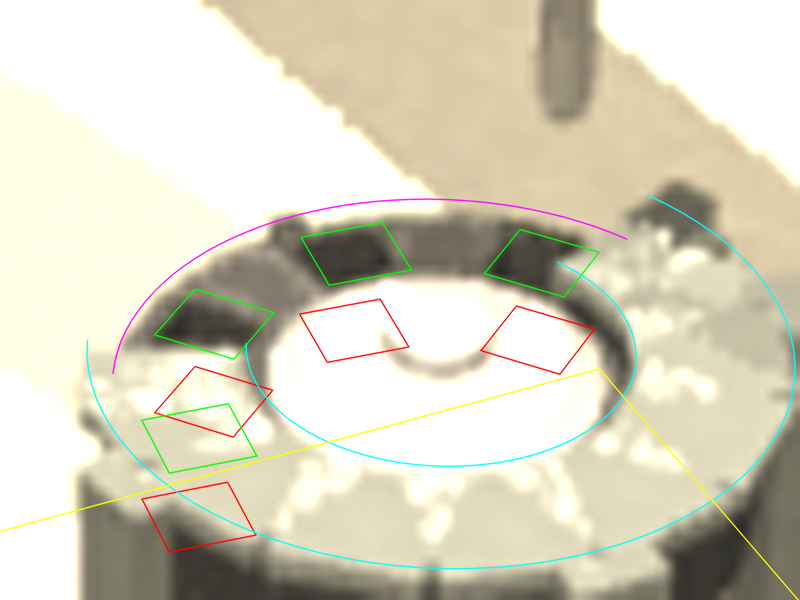

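Emit:
arm_command --pt "0 -0.06 0.0 -0.04 1" --pt "0 -0.12 0.02 -0.08 1" --pt "0 -0.17 0.04 -0.12 1" --pt "0 -0.22 0.07 -0.16 1" --pt "0 -0.26 0.1 -0.2 1" --pt "0 -0.3 0.13 -0.24 1" --pt "0 -0.33 0.17 -0.28 1" --pt "0 -0.35 0.21 -0.32 1" --pt "0 -0.37 0.25 -0.36 1" --pt "0 -0.38 0.29 -0.4 1" --pt "0 -0.386 0.33 -0.44 1" --pt "0 -0.386 0.37 -0.48 1" --pt "0 -0.386 0.391 -0.517 1" --pt "0 -0.386 0.391 -0.517 1" --pt "0 -0.386 0.391 -0.517 1"

```text
clock: 11.03
ee_pos: [0.5427, -0.0259, 0.2008]
ee_rot: [2.306, 1.57, 2.687]
force: [-0.5, -0.5, -3.3]
gripper_width: 0.0235
```

```bash
python3 -c "
from h import *
arc([-.68],.165)
d=grab('scene','s12.npz');crop(d,'pics/s12.png',280,215,80,60,10)
"
```

```text
clk 11.0333 pos [ 0.5427 -0.0259  0.2008] jawaz 111.83 F [-0.5 -0.5 -3.3] w 0.0235 j7 1.95 tilt [-0.0009  0.0004]
a now -0.662 r 0.0593
-0.68 [0.238, -0.007, 0.022] turn -0.002
```

View pics/s12.png

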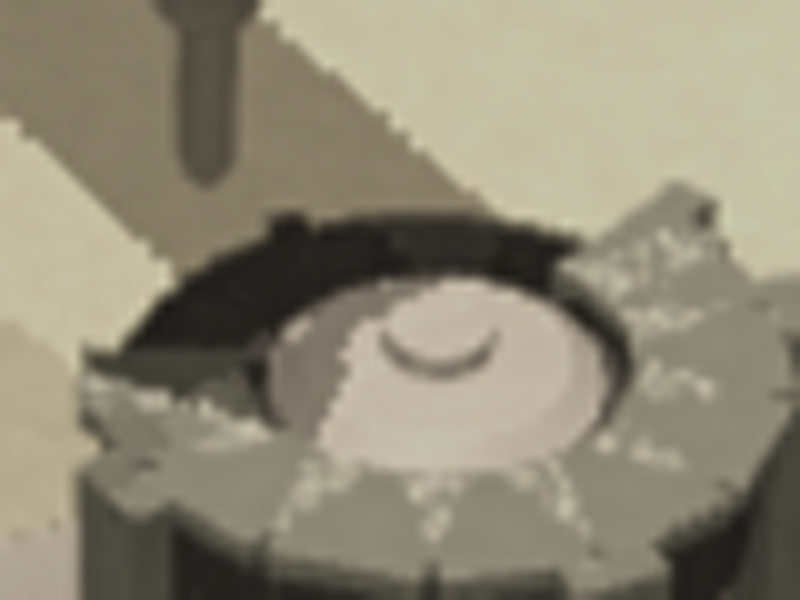

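Emit:
arm_command --pt "0.05 -0.007 0.022 0 1" --pt "0.15 -0.007 0.022 0 1" --pt "0.2 -0.007 0.022 0 1" --pt "0.22 -0.007 0.022 0 1" --pt "0.25 -0.007 0.022 0 1" --pt "0.28 -0.007 0.022 0 1"

```text
clock: 11.58
ee_pos: [0.5468, -0.0254, 0.1594]
ee_rot: [-0.349, 1.57, 0.035]
force: [0.7, 0.1, -2.5]
gripper_width: 0.024
```

No contact force, so the bar is entering the hole. I'll go deeper.

Emit:
arm_command --pt "0.03 0 0 0 1" --pt "0.06 0 0 0 1" --pt "0.085 0 0 0 1" --pt "0.085 0 0 0 1"

```text
clock: 11.92
ee_pos: [0.5463, -0.0258, 0.1462]
ee_rot: [-3.036, 1.57, -2.652]
force: [0.6, 0.2, -3.0]
gripper_width: 0.0237
```

```bash
python3 -c "
from h import *
arc(np.arange(-.6,.41,.1))
d=grab('scene','s13.npz');crop(d,'pics/s13.png',280,215,80,60,10)
"
```

```text
clk 11.9167 pos [ 0.5463 -0.0258  0.1462] jawaz 112.01 F [ 0.6  0.2 -3. ] w 0.0237 j7 1.97 tilt [-0.0006 -0.0003]
a now -0.684 r 0.0559
-0.6 [-0.0, 0.031, 0.0] turn 0.025
-0.5 [-0.0, 0.068, 0.005] turn 0.056
-0.4 [-0.0, 0.105, 0.014] turn 0.088
-0.3 [-0.0, 0.14, 0.026] turn 0.12
-0.2 [-0.0, 0.174, 0.041] turn 0.152
-0.1 [-0.0, 0.206, 0.06] turn 0.184
-0.0 [-0.0, 0.237, 0.082] turn 0.216
0.1 [-0.0, 0.264, 0.107] turn 0.247
0.2 [-0.0, 0.29, 0.134] turn 0.279
0.3 [-0.0, 0.312, 0.164] turn 0.311
0.4 [-0.0, 0.331, 0.196] turn 0.343
```

View pics/s13.png

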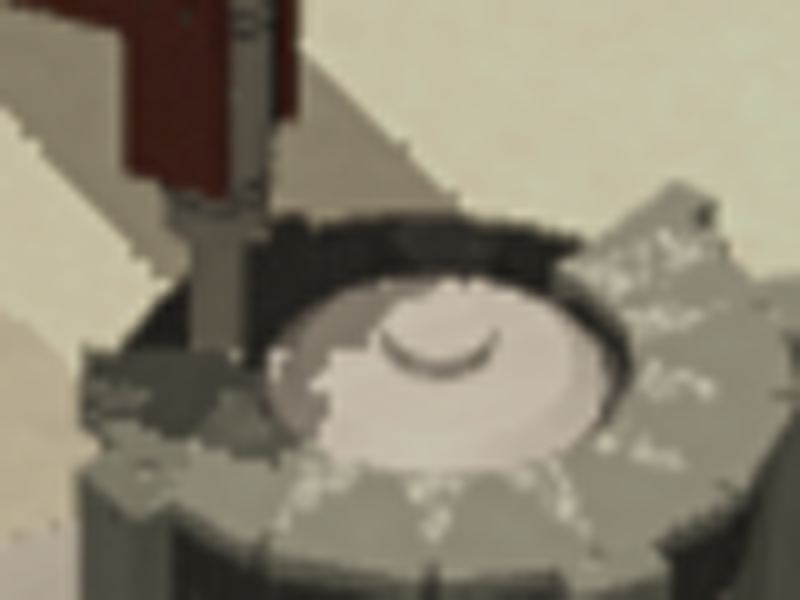

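Emit:
arm_command --pt "0 0.031 0 0.025 1" --pt "0 0.068 0.005 0.056 1" --pt "0 0.105 0.014 0.088 1" --pt "0 0.14 0.026 0.12 1" --pt "0 0.174 0.041 0.152 1" --pt "0 0.206 0.06 0.184 1" --pt "0 0.237 0.082 0.216 1" --pt "0 0.264 0.107 0.247 1" --pt "0 0.264 0.107 0.247 1"

```text
clock: 12.72
ee_pos: [0.5468, 0.0166, 0.1469]
ee_rot: [-1.121, 1.569, -1.516]
force: [-0.3, -2.8, -3.0]
gripper_width: 0.0235
```

```bash
python3 -c "
from h import *
arc(np.arange(.1,.41,.05))
"
```

```text
clk 12.7167 pos [0.5468 0.0166 0.1469] jawaz 67.35 F [-0.3 -2.8 -3. ] w 0.0235 j7 1.19 tilt [ 0.0001 -0.0015]
a now 0.098 r 0.0554
0.1 [-0.0, 0.001, -0.004] turn -0.001
0.15 [-0.0, 0.019, -0.004] turn 0.015
0.2 [-0.0, 0.038, -0.002] turn 0.031
0.25 [-0.0, 0.057, -0.0] turn 0.047
0.3 [-0.0, 0.075, 0.003] turn 0.063
0.35 [-0.0, 0.093, 0.007] turn 0.079
0.4 [-0.0, 0.111, 0.012] turn 0.095
```

Emit:
arm_command --pt "0 0.019 -0.004 0.015 1" --pt "0 0.038 -0.002 0.031 1" --pt "0 0.05 0 0.04 1" --pt "0 0.06 0 0.047 1" --pt "0 0.06 0 0.047 1"

```text
clock: 13.13
ee_pos: [0.5499, 0.0242, 0.1469]
ee_rot: [-1.16, 1.569, -1.699]
force: [-0.1, -5.2, -3.6]
gripper_width: 0.0236
```

```bash
python3 -c "
from h import *
arc(np.arange(.2,.41,.05))
"
```

```text
clk 13.1333 pos [0.5499 0.0242 0.1469] jawaz 59.14 F [-0.1 -5.2 -3.6] w 0.0236 j7 1.05 tilt [-0.0002 -0.0014]
a now 0.245 r 0.056
0.2 [0.0, -0.017, 0.0] turn -0.014
0.25 [-0.0, 0.002, -0.0] turn 0.001
0.3 [-0.0, 0.021, 0.0] turn 0.017
0.35 [-0.0, 0.039, 0.002] turn 0.033
0.4 [-0.0, 0.058, 0.004] turn 0.049
```

Emit:
arm_command --pt "0 0.01 0 0.008 1" --pt "0 0.02 0 0.016 1" --pt "0 0.02 0 0.016 1"

```text
clock: 13.38
ee_pos: [0.5514, 0.027, 0.1469]
ee_rot: [-1.356, 1.57, -1.945]
force: [-0.4, -4.8, -3.3]
gripper_width: 0.0232
```

Emit:
arm_command --pt "0 0.01 0 0.008 1" --pt "0 0.018 0 0.014 1" --pt "0 0.018 0 0.014 1"

```text
clock: 13.63
ee_pos: [0.5517, 0.0277, 0.1468]
ee_rot: [-1.801, 1.567, -2.435]
force: [-3.6, -8.0, 0.7]
gripper_width: 0.0232
```

```bash
python3 -c "
from h import *
arc(np.arange(.3,.41,.05))
d=grab('scene','s14.npz');crop(d,'pics/s14.png',280,215,80,60,10)
"
```

```text
clk 13.6333 pos [0.5517 0.0277 0.1468] jawaz 53.68 F [-3.6 -8.   0.7] w 0.0232 j7 0.96 tilt [-0.0031 -0.0026]
a now 0.315 r 0.0565
0.3 [0.0, -0.005, 0.003] turn -0.013
0.35 [-0.0, 0.013, 0.003] turn 0.003
0.4 [-0.0, 0.032, 0.004] turn 0.019
```

View pics/s14.png

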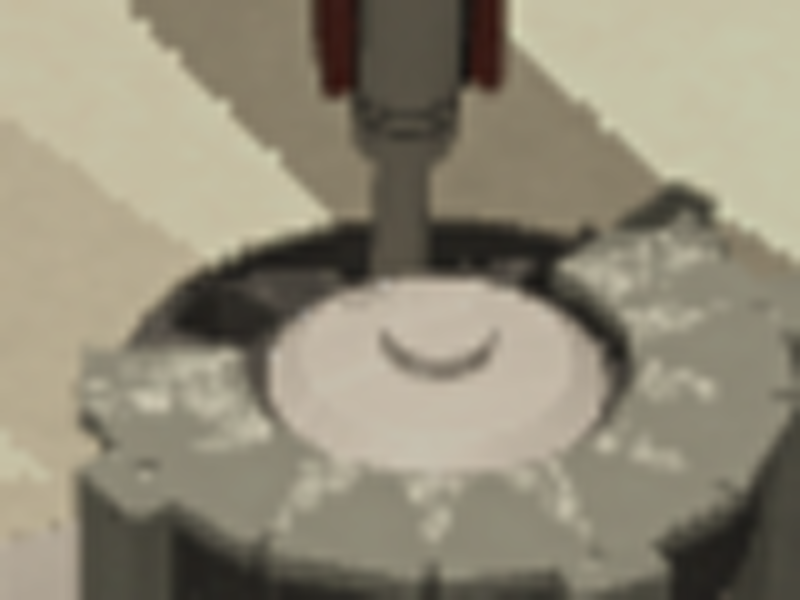

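Emit:
arm_command --pt "0 0.01 0.002 0 1" --pt "0 0.015 0.002 0 1" --pt "0 0.015 0.002 0 1"

```text
clock: 13.93
ee_pos: [0.552, 0.0279, 0.1467]
ee_rot: [-1.896, 1.564, -2.53]
force: [-7.7, -10.7, 4.3]
gripper_width: 0.0233
```

Emit:
arm_command --pt "0 -0.02 0 0 1" --pt "0 -0.035 0 0 1" --pt "-0.1 -0.035 0 0 1" --pt "-0.25 -0.035 0 0 1" --pt "-0.4 -0.035 0 0 1" --pt "-0.45 -0.035 0 0 1" --pt "-0.45 -0.035 0 0 1"

```text
clock: 14.52
ee_pos: [0.5532, 0.029, 0.2165]
ee_rot: [1.108, 1.565, 0.476]
force: [-0.1, -0.3, -3.0]
gripper_width: 0.0234
```

```bash
python3 -c "
from h import *
st([.5798,-.2811,.215])
d=grab('scene','s15.npz');ov(d,'pics/s15.png',280,215,80,60,10,2.6-np.pi*3/4,.099)
"
```

```text
clk 14.5167 pos [0.5532 0.029  0.2165] jawaz 53.82 F [-0.1 -0.3 -3. ] w 0.0234 j7 0.92 tilt [0.0047 0.0024]
shift [ 0.006 -1.564  1.364]
```

View pics/s15.png

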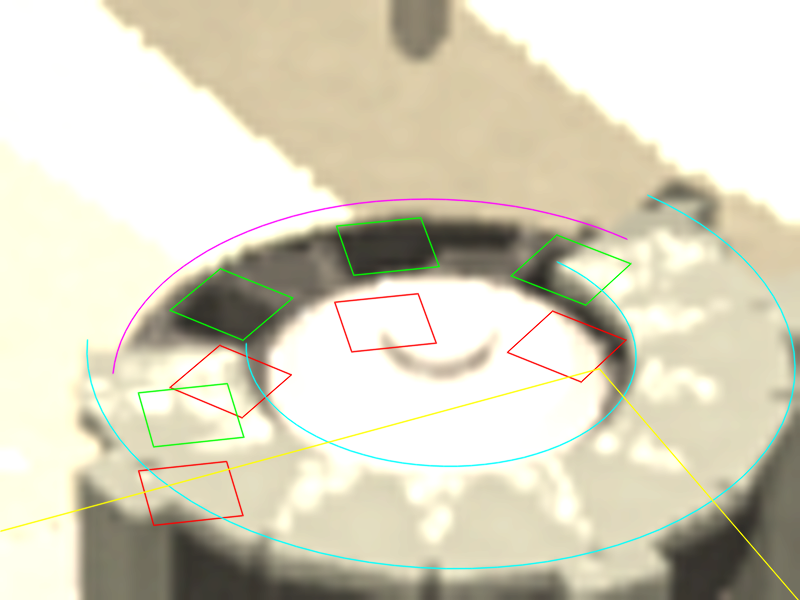

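Emit:
arm_command --pt "0 -0.2 0.17 -0.03 1" --pt "0 -0.4 0.34 -0.06 1" --pt "0 -0.6 0.51 -0.09 1" --pt "0 -0.8 0.69 -0.12 1" --pt "0 -0.8 0.69 -0.12 1"

```text
clock: 14.98
ee_pos: [0.5622, -0.1406, 0.2133]
ee_rot: [-1.533, 1.566, -1.795]
force: [0.0, -1.2, -2.4]
gripper_width: 0.0236
```

```bash
python3 -c "
from h import *
st([.5798,-.2811,.18])
"
```

```text
clk 14.9833 pos [ 0.5622 -0.1406  0.2133] jawaz 75.02 F [ 0.  -1.2 -2.4] w 0.0236 j7 1.6 tilt [-0.0011 -0.005 ]
shift [ 0.226 -0.873  0.356]
```

Emit:
arm_command --pt "0 -0.25 0.1 0 1" --pt "0 -0.5 0.2 0 1" --pt "0 -0.75 0.3 0 1" --pt "0.1 -0.87 0.355 0 1" --pt "0.2 -0.87 0.355 0 1" --pt "0.3 -0.87 0.355 0 1" --pt "0.3 -0.87 0.355 0 1"

```text
clock: 15.57
ee_pos: [0.5797, -0.2685, 0.1643]
ee_rot: [3.003, 1.563, 2.746]
force: [-0.2, 0.0, -3.3]
gripper_width: 0.0233
```

```bash
python3 -c "
from h import *
s,R=st([.5798,-.2811,.0696])
d=grab('scene','s16.npz');crop(d,'pics/s16.png',170,220,100,100,6)
print(((proj(d,s['ee_pos']+R[:,0]*.066)-[170,220]+.5)*6))
"
```

```text
clk 15.5667 pos [ 0.5797 -0.2685  0.1643] jawaz 75.27 F [-0.2  0.  -3.3] w 0.0233 j7 1.86 tilt [-0.0074  0.0031]
shift [ 0.631 -0.082  0.027]
[[291.47751999 493.56673829]]
```

View pics/s16.png

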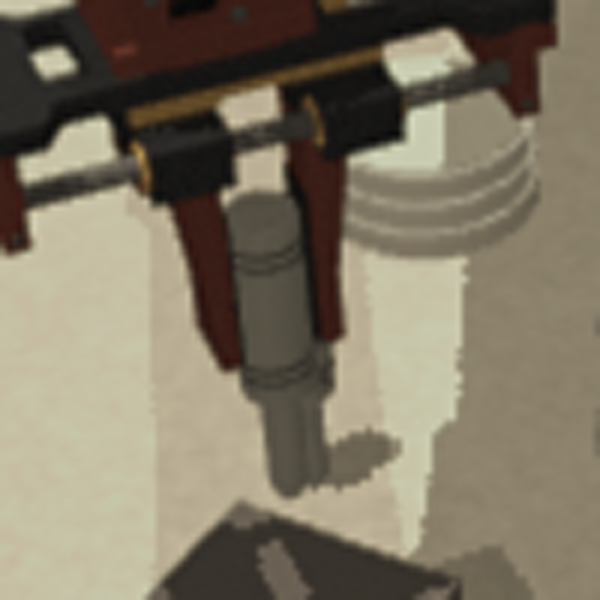

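Emit:
arm_command --pt "0.1 -0.08 0.027 0 1" --pt "0.2 -0.08 0.027 0 1" --pt "0.25 -0.08 0.027 0 1" --pt "0.25 -0.08 0.027 0 1" --pt "0.25 -0.08 0.027 0 1"

```text
clock: 16.03
ee_pos: [0.5834, -0.2817, 0.132]
ee_rot: [2.311, 1.57, 2.056]
force: [-0.1, -0.5, -3.1]
gripper_width: 0.0234
```

```bash
python3 -c "
from h import *
s,R=st([.5798,-.2811,.0696])
d=grab('scene','s17.npz');crop(d,'pics/s17.png',170,240,100,100,6)
"
```

```text
clk 16.0333 pos [ 0.5834 -0.2817  0.132 ] jawaz 75.36 F [-0.1 -0.5 -3.1] w 0.0234 j7 1.9 tilt [-0.0004  0.0007]
shift [ 0.416 -0.002 -0.024]
```

View pics/s17.png

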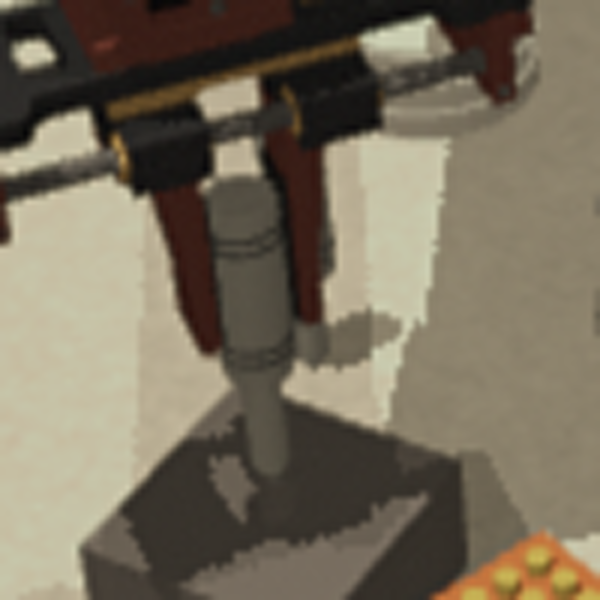

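Emit:
arm_command --pt "0 0 -0.024 0 1" --pt "0.05 0 -0.024 0 1" --pt "0.09 0 -0.024 0 1" --pt "0.12 0 -0.024 0 1" --pt "0.15 0 -0.024 0 1" --pt "0.17 0 -0.024 0 1"

```text
clock: 16.58
ee_pos: [0.5794, -0.2815, 0.1055]
ee_rot: [2.993, 1.57, 2.736]
force: [-0.1, 0.7, -2.9]
gripper_width: 0.0236
```

Entered at a bottom height of about 0.040 m with no contact force. I'll lower it the rest of the way.

Emit:
arm_command --pt "0.08 0 0 0 1" --pt "0.14 0 0 0 1" --pt "0.19 0 0 0 1" --pt "0.22 0 0 0 1" --pt "0.232 0 0 0 1" --pt "0.232 0 0 0 1"

```text
clock: 17.08
ee_pos: [0.5794, -0.2817, 0.0709]
ee_rot: [3.123, 1.57, 2.866]
force: [1.0, 0.3, -1.9]
gripper_width: 0.0238
```

Emit:
arm_command --pt "0.008 0 0 0 1" --pt "0.008 0 0 0 1" --pt "0.008 0 0 0 0.3" --pt "0.008 0 0 0 0" --pt "0.008 0 0 0 -1" --pt "0.008 0 0 0 -1" --pt "0.008 0 0 0 -1" --pt "0.008 0 0 0 -1" --pt "0.008 0 0 0 -1"

```text
clock: 17.83
ee_pos: [0.5798, -0.2818, 0.0705]
ee_rot: [0.217, 1.571, -0.04]
force: [0.5, -0.2, 0.6]
gripper_width: 0.0665
```

```bash
python3 -c "
from h import *
s,R=st()
d=grab('scene','s18.npz');crop(d,'pics/s18.png',170,240,100,100,6)
"
```

```text
clk 17.8333 pos [ 0.5798 -0.2818  0.0705] jawaz 75.3 F [ 0.5 -0.2  0.6] w 0.0665 j7 1.93 tilt [ 0.0002 -0.    ]
```

View pics/s18.png

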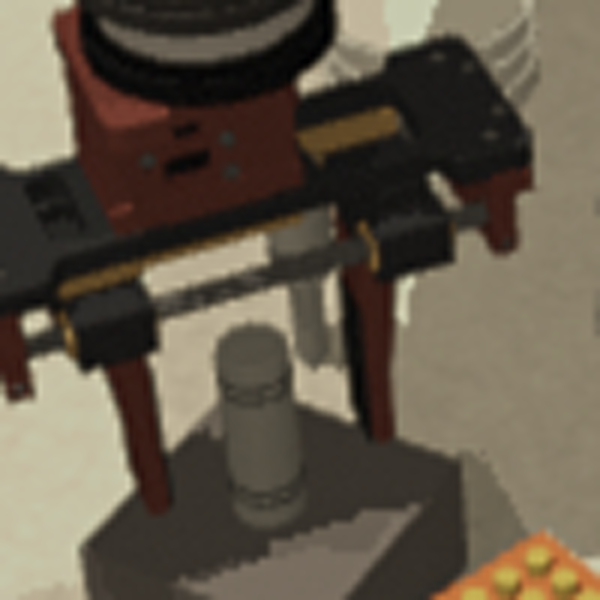

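Emit:
arm_command --pt "-0.1 0 0 0 -1" --pt "-0.35 0 0 0 -1" --pt "-0.6 0 0 0 -1" --pt "-0.8 0.1 0 0 -1" --pt "-0.9 0.35 0 0.02 -1" --pt "-0.9 0.6 0 0.05 -1" --pt "-0.9 0.9 0 0.05 -1" --pt "-0.9 1 0 0.05 -1" --pt "-0.9 1 0 0.05 -1"

```text
clock: 18.63
ee_pos: [0.6196, -0.1292, 0.205]
ee_rot: [1.888, 1.567, 1.483]
force: [0.1, 0.7, 0.1]
gripper_width: 0.0877
```

```bash
python3 -c "
from h import *
s,R=st([.5725,.2028,.2])
d=grab('scene','s19.npz');crop(d,'pics/s19.png',170,240,100,100,6)
"
```

```text
clk 18.6333 pos [ 0.6196 -0.1292  0.205 ] jawaz 66.83 F [0.1 0.7 0.1] w 0.0877 j7 1.47 tilt [0.0003 0.0033]
shift [ 0.041  1.911 -1.16 ]
```

View pics/s19.png

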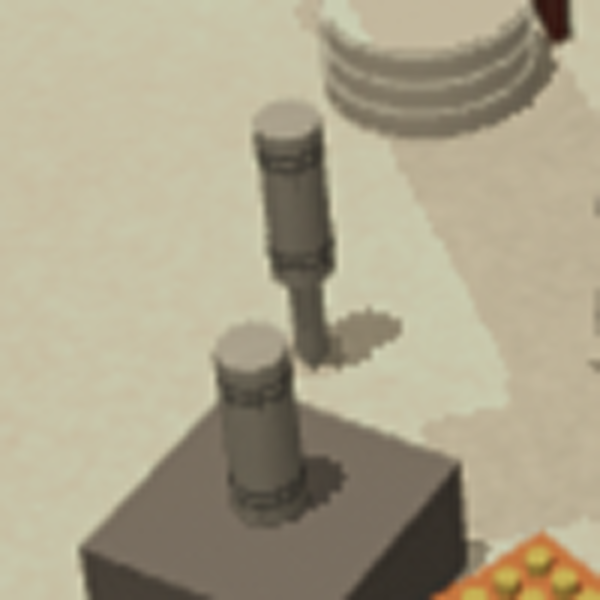

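The bar stands upright and fully seated in its holder. Now to the valve lever.

Emit:
arm_command --pt "0 0.25 -0.15 0 -1" --pt "0 0.5 -0.3 0 -1" --pt "0 0.75 -0.45 0 -1" --pt "0 0.95 -0.58 0 -1" --pt "0 0.95 -0.58 0 -1"

```text
clock: 19.1
ee_pos: [0.5942, 0.0375, 0.2049]
ee_rot: [2.319, 1.566, 1.915]
force: [0.0, 0.7, -0.7]
gripper_width: 0.0881
```

Emit:
arm_command --pt "0 0.25 -0.15 0 -1" --pt "0 0.5 -0.3 0 -1" --pt "0 0.75 -0.45 0 -1" --pt "0 0.95 -0.58 0 -1" --pt "0 0.95 -0.58 0 -1" --pt "0 0.95 -0.58 0 -1"

```text
clock: 19.6
ee_pos: [0.5727, 0.1956, 0.2051]
ee_rot: [-2.528, 1.57, -2.938]
force: [0.2, 0.1, 1.0]
gripper_width: 0.0876
```

```bash
python3 -c "
from h import *
s,R=st([.5725,.2028,.072])
d=grab('scene','s20.npz');crop(d,'pics/s20.png',330,170,120,100,6)
d=grab('top','t20.npz');crop(d,'pics/t20.png',220,170,120,100,6)
"
```

```text
clk 19.6 pos [0.5727 0.1956 0.2051] jawaz 66.51 F [0.2 0.1 1. ] w 0.0876 j7 0.88 tilt [-0.0004 -0.0001]
shift [ 0.887  0.043 -0.02 ]
```

View pics/s20.png

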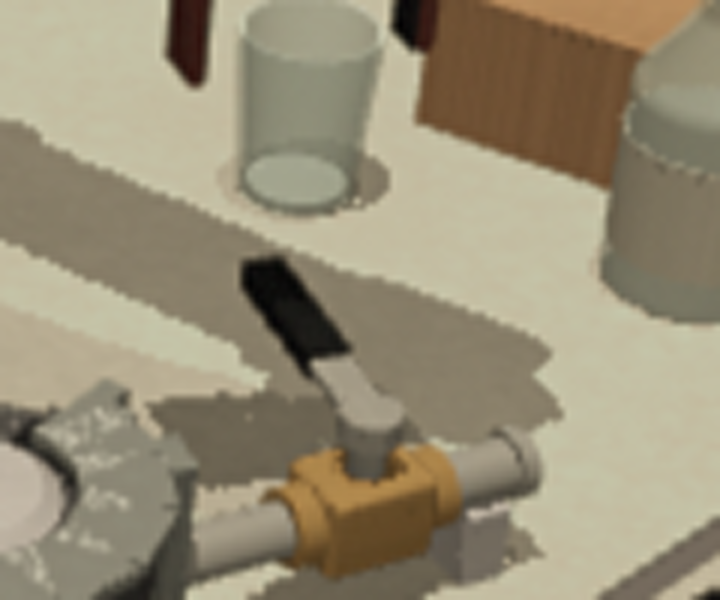

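View pics/t20.png

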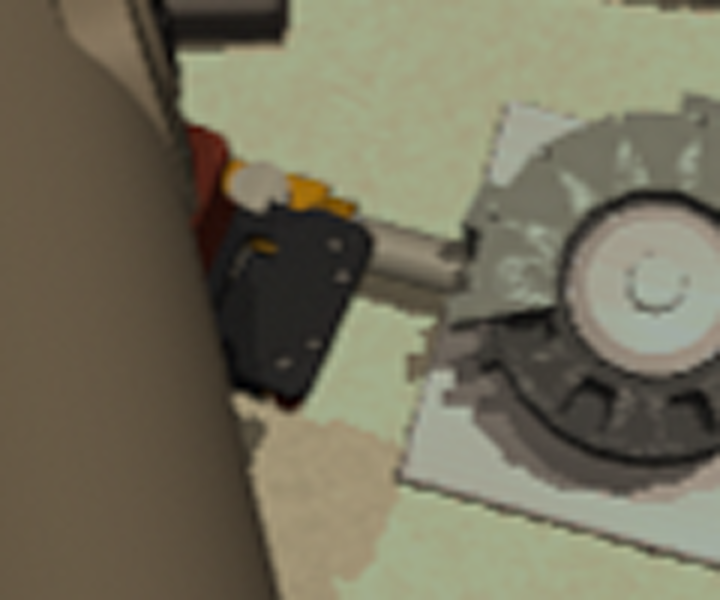

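```bash
python3 -c "
from h import *
d=load('s20.npz')
V=np.append(C+.18*np.array([np.cos(YF-np.pi/2),np.sin(YF-np.pi/2)]),.095);print(V)
f=lambda x,y:atz(d,x/6+330-.4,y/6+170-.4,.095)
tip=f(264,267);b=f(333,358);print(tip,b)
for q in(tip,b): print(np.hypot(*(q-V)[:2]), 'v',np.degrees(YF-np.arctan2(*(q-V)[1::-1])))
print('dir',np.degrees(YF-np.arctan2(*(tip-b)[1::-1])))
for v in (0,.1,.2): print(v,[((proj(d,V+r*np.array([np.cos(YF-v),np.sin(YF-v),0]))[0]-[330,170]+.5)*6).round().tolist() for r in(0,.04,.115)])
"
```

```text
[0.65002572 0.16781751 0.095     ]
[0.55605567 0.20736354 0.095     ] [0.62027808 0.17758305 0.095     ]
0.10195223996958816 v 6.02313884316652
0.03130955027338397 v 1.373944016045327
dir 8.077570032836496
0 [[374.0, 400.0], [320.0, 348.0], [226.0, 257.0]]
0.1 [[374.0, 400.0], [329.0, 346.0], [250.0, 252.0]]
0.2 [[374.0, 400.0], [338.0, 345.0], [276.0, 248.0]]
```

Emit:
arm_command --pt "0.2 0.04 0.02 0 -1" --pt "0.45 0.04 0.02 0 -1" --pt "0.7 0.04 0.02 0 -1" --pt "0.8 0.04 0.02 0 -1" --pt "0.88 0.04 0.02 0 -1" --pt "0.88 0.04 0.02 0 0" --squeeze 10

```text
clock: 20.2
ee_pos: [0.5775, 0.1953, 0.0713]
ee_rot: [-1.99, 1.567, -2.407]
force: [0.6, -0.2, 1.0]
gripper_width: 0.0838
```

```bash
python3 -c "
from h import *
s,R=st([.578,.199,.072])
d=grab('scene','s21.npz');crop(d,'pics/s21.png',330,170,120,100,6)
"
```

```text
clk 20.2 pos [0.5775 0.1953 0.0713] jawaz 66.11 F [ 0.6 -0.2  1. ] w 0.0838 j7 0.94 tilt [-0.003  -0.0027]
shift [-0.005  0.024 -0.007]
```

View pics/s21.png

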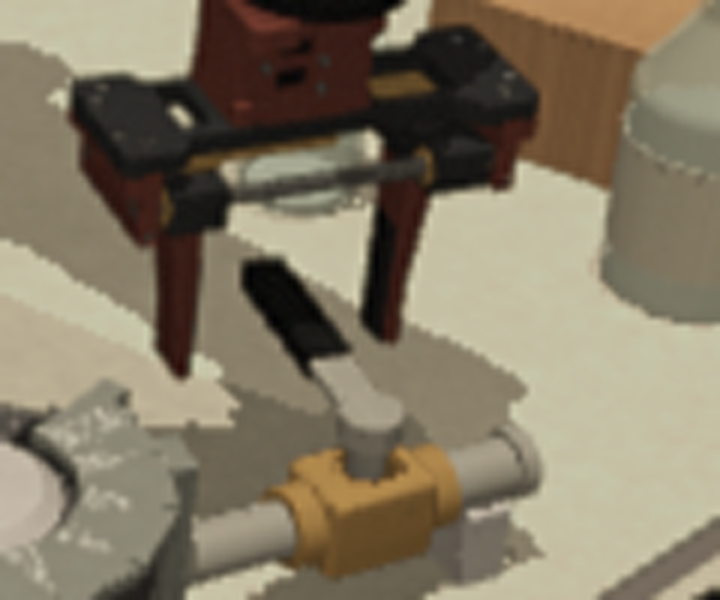

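Straddling the lever cleanly. I'll close lightly on it.

Emit:
arm_command --pt "0 0 0 0 1" --pt "0 0 0 0 1" --pt "0 0 0 0 1" --pt "0 0 0 0 1" --pt "0 0 0 0 1" --pt "0 0 0 0 1" --pt "0 0 0 0 1" --pt "0 0 0 0 1" --pt "0 0 0 0 1" --pt "0 0 0 0 1" --pt "0 0 0 0 1" --pt "0 0 0 0 1"

```text
clock: 21.25
ee_pos: [0.578, 0.1989, 0.0734]
ee_rot: [2.47, 1.57, 2.056]
force: [-0.3, 0.8, 1.0]
gripper_width: 0.02
```

```bash
python3 -c "
from h import *
s,R=st()
V=np.array([.652,.166]);p=s['ee_pos'];r=p[:2]-V;rr=np.hypot(*r);v0=YF-np.arctan2(r[1],r[0]);print(rr,v0)
for dv in np.arange(.1,.8,.1):
    w=YF-v0-dv;t=np.array([V[0]+rr*np.cos(w),V[1]+rr*np.sin(w),p[2]]);print(round(v0+dv,3),((t-p)@R/.15).round(3).tolist(),round(dv/np.pi,3))
d=grab('scene','s22.npz');crop(d,'pics/s22.png',330,170,120,100,6)
"
```

```text
clk 21.25 pos [0.578  0.1989 0.0734] jawaz 66.31 F [-0.3  0.8  1. ] w 0.02 j7 0.94 tilt [-0.0002  0.0004]
0.0809594568197974 0.12519048620925544
0.225 [0.0, 0.054, 0.003] 0.032
0.325 [0.0, 0.107, 0.011] 0.064
0.425 [0.0, 0.159, 0.025] 0.095
0.525 [0.0, 0.21, 0.044] 0.127
0.625 [0.0, 0.258, 0.067] 0.159
0.725 [0.0, 0.304, 0.096] 0.191
0.825 [0.0, 0.347, 0.129] 0.223
```

View pics/s22.png

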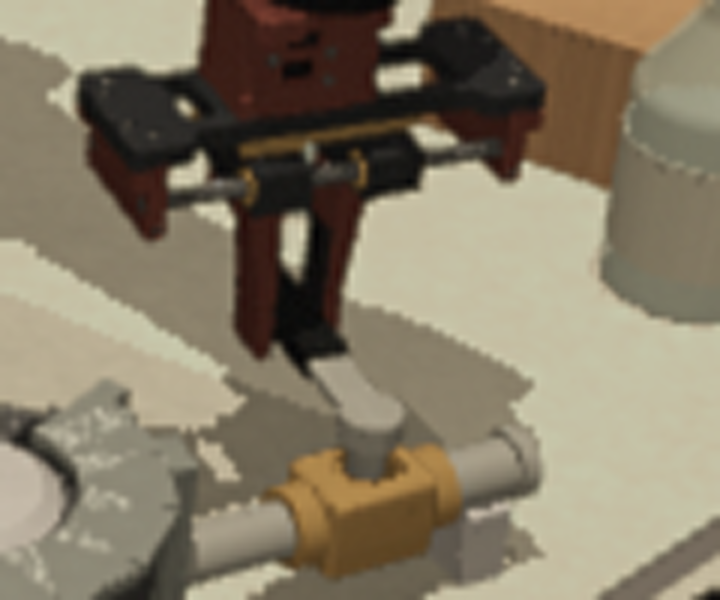

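Emit:
arm_command --pt "0 0.027 0 0.016 1" --pt "0 0.08 0.006 0.048 1" --pt "0 0.133 0.018 0.08 1" --pt "0 0.185 0.034 0.11 1" --pt "0 0.234 0.055 0.143 1" --pt "0 0.281 0.081 0.175 1" --pt "0 0.32 0.107 0.202 1" --pt "0 0.332 0.116 0.211 1" --pt "0 0.332 0.116 0.211 1" --pt "0 0.332 0.116 0.211 1" --squeeze 15

```text
clock: 22.13
ee_pos: [0.6139, 0.2374, 0.0734]
ee_rot: [2.859, 1.57, 1.785]
force: [-1.2, 1.6, 2.5]
gripper_width: 0.0204
```

```bash
python3 -c "
from h import *
s,R=st()
V=np.array([.652,.166]);p=s['ee_pos'];r=p[:2]-V;rr=np.hypot(*r);v0=YF-np.arctan2(r[1],r[0]);print(rr,v0, 'jaw v',YF-np.pi/2-np.arctan2(R[1,1],R[0,1]))
d=grab('scene','s23.npz');crop(d,'pics/s23.png',330,170,120,100,6)
"
```

```text
clk 22.1333 pos [0.6139 0.2374 0.0734] jawaz 28.44 F [-1.2  1.6  2.5] w 0.0204 j7 0.37 tilt [-0.0001  0.0004]
0.08091036275745268 0.787129278821483 jaw v 0.7812195576096181
```

View pics/s23.png

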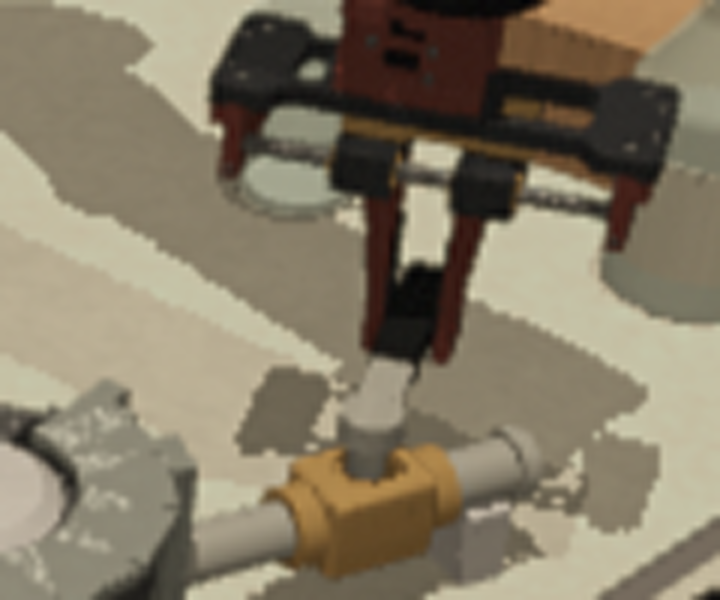

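Lever at about 0.785 by both estimates. Releasing and lifting away.

Emit:
arm_command --pt "0 0 0 0 0.5" --pt "0 0 0 0 0" --pt "0 0 0 0 -0.5" --pt "0 0 0 0 -1" --pt "0 0 0 0 -1" --pt "0 0 0 0 -1" --pt "0 0 0 0 -1" --pt "-0.1 0 0 0 -1" --pt "-0.3 0 0 0 -1" --pt "-0.5 0 0 0 -1" --pt "-0.75 0 0 0 -1" --pt "-1 0 0 0 -1" --pt "-1 0 0 0 -1" --pt "-1 0 0 0 -1"

```text
clock: 23.35
ee_pos: [0.6155, 0.2374, 0.226]
ee_rot: [1.593, 1.566, 0.517]
force: [-0.1, 0.6, -1.9]
gripper_width: 0.088
```

```bash
python3 -c "
from h import *
s,R=st()
d=grab('scene','s24.npz');crop(d,'pics/s24.png',330,170,120,100,6);cv2.imwrite('pics/s25.png',d['frame'])
V=np.array([.652,.166,.095])
for v in (.645,.785,.925): print(v,[((proj(d,V+r*np.array([np.cos(YF-v),np.sin(YF-v),0]))[0]-[330,170]+.5)*6).round().tolist() for r in(0,.04,.115)])
"
```

```text
clk 23.35 pos [0.6155 0.2374 0.226 ] jawaz 28.32 F [-0.1  0.6 -1.9] w 0.088 j7 0.29 tilt [0.0044 0.0025]
0.645 [[375.0, 404.0], [383.0, 348.0], [396.0, 252.0]]
0.785 [[375.0, 404.0], [397.0, 351.0], [434.0, 259.0]]
0.925 [[375.0, 404.0], [410.0, 354.0], [471.0, 267.0]]
```

View pics/s24.png

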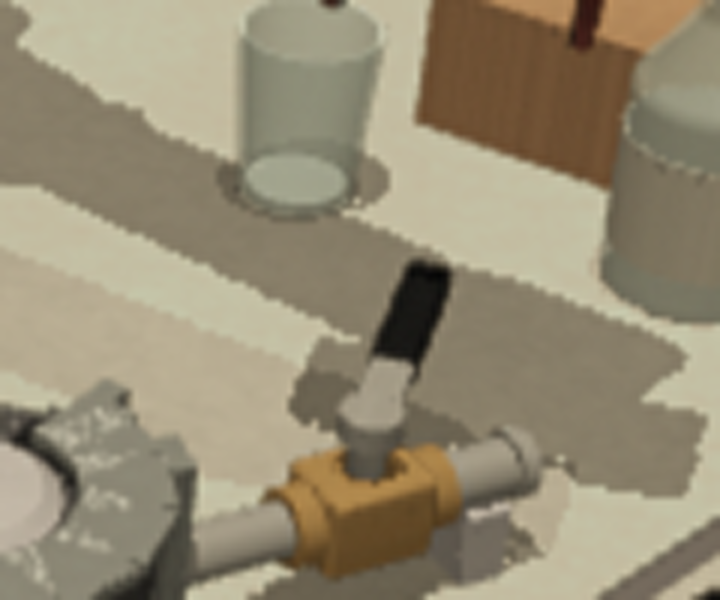

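View pics/s25.png

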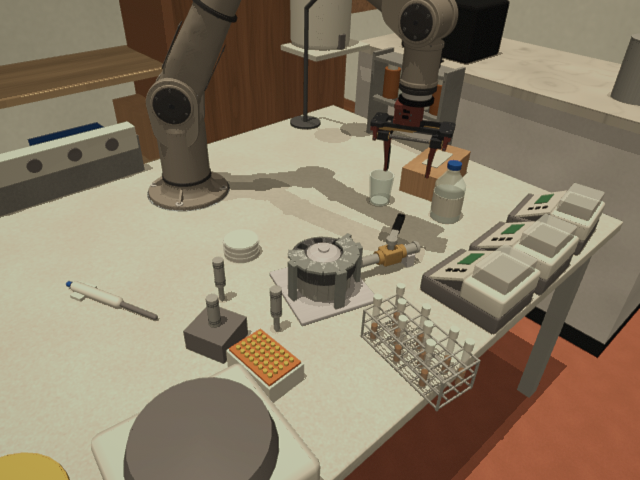

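```bash
python3 -c "
from bench import *
print(finish_job())"
```

```text
the job is handed in; nothing more can be done
None
```

The job is done and handed in at about 23 s on the clock. `finish_job` gave no verdict, so the results below are my own checks.

- **Collar:** I screwed it home in two strokes, using a second hole for the last part. It stopped within about 0.01 rad of where the stop should be, and the force rose to about 13 N with almost no further movement. An overlay at 2.6 rad matched the holes in the picture.
- **Bar:** It is back in its holder. A picture taken after I let go shows it upright, with its shoulder resting on the block.
- **Valve:** The lever was at about 0.785 rad by both the gripper's position and its angle. The picture after release agrees to within a few hundredths of a radian.
- **Bystanders:** The last picture shows them where they started, and the gripper is open and clear of everything.

No check failed. The two cameras disagreed by 2–4 mm on where things stood. For the bar and the valve I aimed between the two readings. The collar placing rested mainly on the top camera and was checked in the scene view. The fits had room for that error.

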